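# Set out the condiment board by height

## Task

Set out the condiment board for opening: stand the spice jar with the green label, the sugar jar, the small steel pitcher and the shot glass on the four cork discs, one centred on each disc, in order of height, with the tallest on the disc next to the brass post and the shortest at the other end by the black post. Keep everything upright while you move it, and leave it all standing free on the board.

Things in the scene. Friction and masses are not known exactly. Their poses are not given: they have to be found in the camera images.
- green_label_jar: Loose clear spice jar with a red cap and a green label, round, 44 to 46 mm across, 109 mm tall (the tallest); origin at the centre of its underside, z up. Grasp it round the body, 60 to 90 mm up. About 0.11 kg.
- sugar_jar: Loose clear round jar of white sugar with a grey lid, 57 to 59 mm across, 95 mm tall (second tallest); origin at the centre of its underside, z up. Grasp it round the body, 45 to 75 mm up. About 0.22 kg.
- small_pitcher: Loose plain steel pitcher, 76 mm tall (third tallest); round belly 52 mm across (foot rim up to 60) to 52 mm height; origin under the middle of its outline, z up; the belly's axis is at x = -3.5 mm, y = 0. Handle along its own (+0.86, +0.5), reaching 37 mm from the origin at 18 to 69 mm height. Grasp the belly 35 mm up, closing along its own (-0.5, +0.86). About 0.2 kg.
- shot_glass: Loose clear tapered shot glass, round, 39 mm across at the foot, 47 mm at the rim, 58 mm tall (the shortest); origin at the centre of its underside, z up. Grasp it from outside about 38 mm up. About 0.07 kg.
- mark_a: Fixed cork disc, 70 mm across and 3 mm thick, on the board; its top is 17 mm above the worktop. Origin at the centre of the disc's underside (14 mm above the worktop). The disc at the board's +y end, 65 mm from the post at that end; the discs stand 100 mm apart in the order a, b, c, d.
- mark_b: Fixed cork disc, 70 mm across and 3 mm thick, on the board; its top is 17 mm above the worktop. Origin at the centre of the disc's underside (14 mm above the worktop). Second disc from the board's +y end.
- mark_c: Fixed cork disc, 70 mm across and 3 mm thick, on the board; its top is 17 mm above the worktop. Origin at the centre of the disc's underside (14 mm above the worktop). Third disc from the board's +y end.
- mark_d: Fixed cork disc, 70 mm across and 3 mm thick, on the board; its top is 17 mm above the worktop. Origin at the centre of the disc's underside (14 mm above the worktop). The disc at the board's -y end, 65 mm from the post at that end.
- brass_post: Small fixed golden brass knob post, 20 mm across and 27 mm tall, on the board beyond the last disc at one end (either end, it varies: 65 mm beyond mark_a or mark_d; an equal black post stands at the other end). Origin at the centre of its foot. The tallest thing belongs on the disc nearest to it.
- board: Fixed dark wooden board, 88 x 470 mm, top 14 mm above the worktop, with 6 mm wide lips along both long edges whose tops are 18 mm above the worktop; origin under its centre, its y axis runs along the row of discs, x across it (away from the robot), z up.
There are look-alikes about, which are no part of the job. Leave any purple look-alike of the small_pitcher alone. What is shaped like the green_label_jar but blue is not meant.

How it is judged:
By the outcome, as a careful person would: the job done as asked, in the order asked, and still so for the second after the job is handed in, with the robot touching nothing.
It also fails if it takes over 112 s, if anything falls off the work surface, if the arm or the gripper's body presses on something with over 40 N, if the wrist force passes 120 N, or if a joint passes its speed limit or range.

## Robot

A 7-joint arm with a two-finger parallel gripper is mounted at the origin on a cart in front of the work surface, level with it; the furniture and walls round the work are solid. World frame = base frame: x ahead of the robot, y to its left, z up, the work surface at z = 0. Lengths are in m, angles in rad, forces in N, time in s.
With the tool pointing down it reaches from about 0.425 to 0.875 m from the base axis. Payload 9.9 kg.
Tool frame: the origin (TCP) lies on the mounting face of the last link; the fingertips stand 173 mm ahead of it and the grasp point (between the pads) lies 155 mm ahead of it (hold_point_z is the distance from the TCP to the grasp point, in m); z points along the fingers, y is the direction in which the jaws open and shut (so a half turn about z gives the same grasp; the last joint's range is limited). The gripper opens to 85 mm and grips with 20 to 120 N. Pads are 22 mm wide; open, the fingers measure 114 mm over their backs; the gripper's body (76 mm by 85 mm) begins 54 mm behind the grasp point. The pads swing forward as they close: fully open they stand 13 mm farther back than shut.
Start: joints at [-1.402, 0.576, 0.025, 1.437, -0.015, 1.129, -0.057], TCP at [0.169, 0.654, 0.405] pointing down, gripper open.
Joint ranges: [-2.76, 2.76], [-0.34, 2.15], [-1.52, 1.57], [0.19, 2.46], [-1.09, 4.23], [0.17, 1.99], [-2.82, 2.82]. Speed limits (rad/s): [2.22, 2.22, 3.01, 3.01, 3.14, 3.14, 3.14].

## Interface

Orientations are given as a unit quaternion [w, x, y, z].
In Python, from station import * gives the robot as it stands.
- The arm moves only by the tool jog_arm, never from a script. Its argument "targets" is a list of rows, each a list of 7 numbers: the shift along the tool's x, y, z in mm, then the turn, a rotation vector about the tool's x, y, z in rad, then the finger opening in mm, from 0 to 85.4. In form: [[x, y, z, rx, ry, rz, jaw], ...]. A call has 1 to 8 rows; each row is the pose to reach, as a shift and turn from the pose commanded when the call began, along the tool's axes at that moment; what a row does not reach only later rows make up. A row lasts 1/10 s, in which the tool goes at most 50 mm and 8.59 degrees, less where a joint would pass 70% of its speed; a pose out of reach is approached as far as the arm can. A call with a gripper value outside its range is refused whole. The fingers move at their own pace and stop on an object; the grip force is fixed at half the most. Time passes only in rows, so rows that repeat a pose let the fingers close. It gives the time, the measured TCP pose, the force and the opening at its end, in the units of the state.
- observe(): the state, without advancing time (a new reading comes with each control period).
- read_camera(name): name is "side" or "top" or "wrist"; returns a dict with "image" (384x512x3 uint8, red, green, blue), "fx", "fy", "cx", "cy" (pixels), "origin" and "rotation" of the camera in the world. Camera axes: x right, y down, z forward; pixel columns grow to the right and rows downward; lengths in m; the calibration is good to about 2 mm. A picture is of the moment at which its call begins. There is no depth.
- sign_off(): hands the job in, once; it reports no verdict.
The state is a dict: "time_s": time; "q": joint angles; "qvel": joint speeds; "tau": joint torques, N m; "eef_pos": TCP position; "tcp_rot": TCP orientation; "wrist_force": force on the tool from outside, world axes, zero at the start; "torque": the same for the moment, N m; "opening": finger opening in m.
Only numpy, scipy, OpenCV 4.12 (cv2) and the standard library are available. Lean on these libraries where they do the work, as an engineer would, in place of code of your own. Each camera call takes 0.05 s, during which the arm holds its last target.

## Working session

There is one attempt and no reset: what is moved stays moved. The work goes in short steps, Python scripts to look and compute and a tool call to move; the robot and the scene stay as the last step left them, time stands still between calls to the robot, and variables do not carry over. Pictures are saved under pics/ and viewed, and the job is handed in when it is done.

Besides the shell and the picture viewer there is one more tool, called after "Request:" by a JSON object that holds its "op" and its "data". jog_arm: Moves the arm, as the interface text tells. Its arguments: {"type":"object","properties":{"targets":{"type":"array"}},"required":["targets"]}

```bash
ls; mkdir -p pics; python3 - <<'E'
from station import *
import cv2
s=observe(); print({k:s[k] for k in('time_s','eef_pos','tcp_rot','opening','wrist_force')})
for n in('side','top','wrist'):
    c=read_camera(n); cv2.imwrite(f'pics/{n}0.png',c['image'][:,:,::-1]); print(n,c['fx'],c['fy'],c['cx'],c['cy'],c['origin'],c['rotation'])
E
```

```text
pics
{'time_s': 0.0, 'eef_pos': array([0.16879433, 0.65337489, 0.40382228]), 'tcp_rot': array([-4.24179605e-05,  1.26042141e-01,  9.92024510e-01, -8.65638932e-04]), 'opening': 0.08548910654633472, 'wrist_force': array([ 1.04901638, -0.21838564,  0.21953645])}
side 385.96378847161856 385.96378847161856 256.18944724104585 189.46457109359065 [ 0.45736812 -0.97729481  0.68709647] [-0.4750462   0.87949499 -0.02811323  0.00541356]
top 360.20711443736616 360.20711443736616 252.53857620598805 197.55629145975732 [ 0.36660815 -0.01388022  0.98372604] [ 0.0653686  -0.6980445   0.7104991  -0.06043056]
wrist 319.9231630151007 319.9231630151007 256.8290218028099 193.17418723607895 [0.0935611  0.67313948 0.37285414] [0.123334   0.78111096 0.60473841 0.09458255]
```

View pics/top0.png

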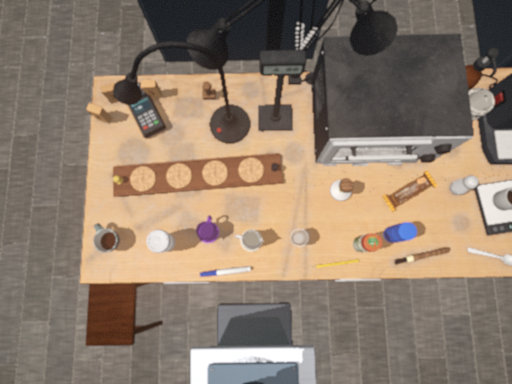

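View pics/side0.png

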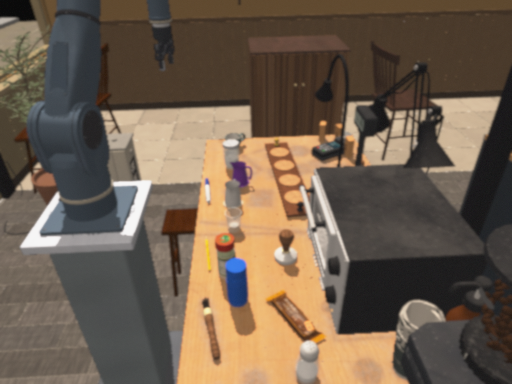

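View pics/wrist0.png

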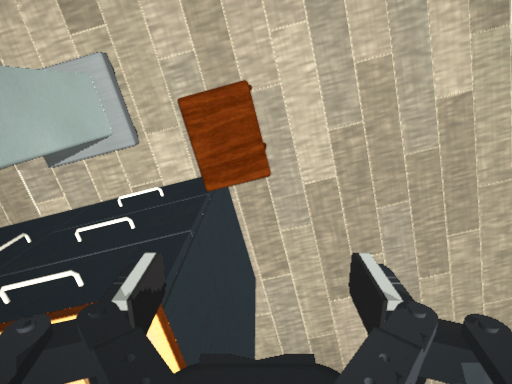

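```bash
python3 - <<'E'
import cv2
a=cv2.imread('pics/top0.png')
cv2.imwrite('pics/t_left.png',cv2.resize(a[210:280,85:245],None,fx=5,fy=5,interpolation=cv2.INTER_CUBIC))
cv2.imwrite('pics/t_right.png',cv2.resize(a[210:280,225:425],None,fx=4,fy=4,interpolation=cv2.INTER_CUBIC))
cv2.imwrite('pics/t_board.png',cv2.resize(a[145:205,105:295],None,fx=4,fy=4,interpolation=cv2.INTER_CUBIC))
b=cv2.imread('pics/side0.png')
cv2.imwrite('pics/s_z.png',cv2.resize(b[125:315,190:340],None,fx=3,fy=3,interpolation=cv2.INTER_CUBIC))
E
```

```text
(no output)
```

View pics/t_left.png

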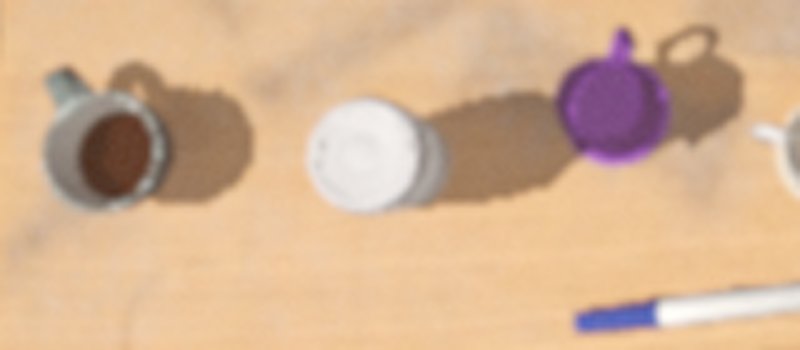

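View pics/t_right.png

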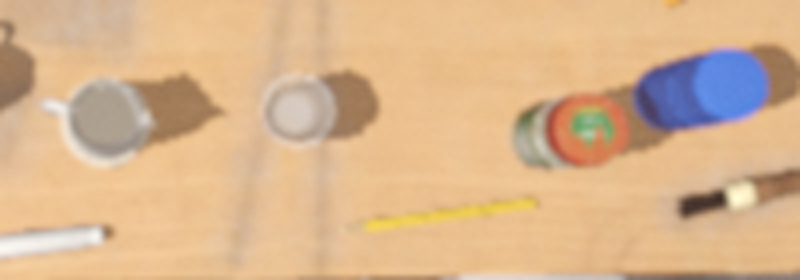

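View pics/t_board.png

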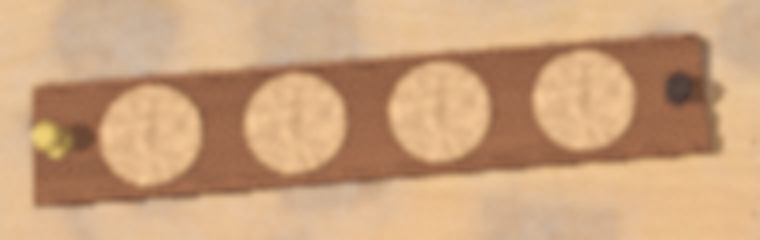

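View pics/s_z.png

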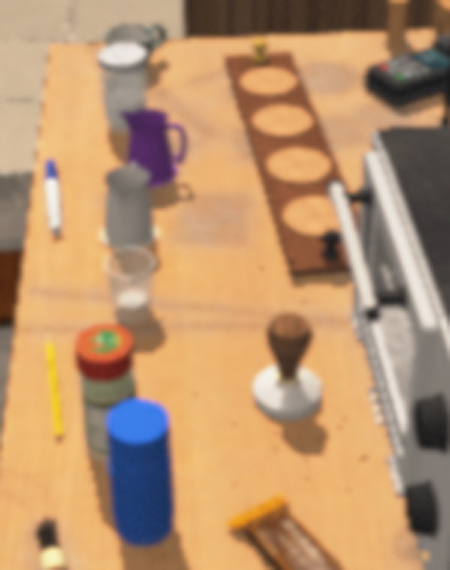

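```bash
cat > h.py <<'E'
from station import *
import numpy as np, cv2
from scipy.spatial.transform import Rotation as R
def rot(q): return R.from_quat(np.r_[q[1:],q[0]]).as_matrix()
def pix2w(c,u,v,z):
    d=rot(c['rotation'])@np.array([(u-c['cx'])/c['fx'],(v-c['cy'])/c['fy'],1])
    o=np.array(c['origin']); return o+d*(z-o[2])/d[2]
def w2pix(c,p):
    q=rot(c['rotation']).T@(np.array(p)-c['origin']); return np.array([c['fx']*q[0]/q[2]+c['cx'],c['fy']*q[1]/q[2]+c['cy']])
E
python3 - <<'E'
from h import *
c=read_camera('top')
def f(n,x,y,k,x0,y0,z): 
    print(n,np.round(pix2w(c,(x+.5)/k-.5+x0,(y+.5)/k-.5+y0,z)*1000,1))
f('sugar',365,155,5,85,210,.095)
f('pitcher',107,120,4,225,210,.076)
f('pitch handle tip',50,104,4,225,210,.065)
f('purple',614,108,5,85,210,.076)
f('shot',300,108,4,225,210,.058)
f('green',590,129,4,225,210,.109)
f('blue',732,86,4,225,210,.109)
for n,p in zip('abcd',[(152,135),(296,123),(440,111),(584,100)]): f(n,*p,4,105,145,.017)
s=observe();M=rot(s['tcp_rot']);print(M.round(3))
E
```

```text
sugar [423.4 226.3  95. ]
pitcher [423.   -4.2  76. ]
pitch handle tip [434.4  32.   65. ]
purple [446.  106.3  76. ]
shot [ 429.6 -127.5   58. ]
green [ 410.5 -295.1  109. ]
blue [ 434.8 -382.6  109. ]
a [600.1 293.9  17. ]
b [606.7 194.5  17. ]
c [613.4  95.   17. ]
d [619.3  -4.6  17. ]
[[-0.968  0.25  -0.   ]
 [ 0.25   0.968 -0.001]
 [-0.    -0.001 -1.   ]]
```

```bash
python3 - <<'E'
from h import *
cs=read_camera('side');ct=read_camera('top')
cv2.imwrite('pics/lampS.png',cv2.resize(cs['image'][40:180,260:440,::-1],None,fx=4,fy=4))
cv2.imwrite('pics/lampT.png',cv2.resize(ct['image'][0:150,70:330,::-1],None,fx=3,fy=3))
def tri(a,b):
    A=[];B=[]
    for c,(u,v) in((cs,a),(ct,b)):
        d=rot(c['rotation'])@np.array([(u-c['cx'])/c['fx'],(v-c['cy'])/c['fy'],1]);d/=np.linalg.norm(d)
        P=np.eye(3)-np.outer(d,d);A.append(P);B.append(P@np.array(c['origin']))
    return np.linalg.lstsq(np.vstack(A),np.hstack(B),rcond=None)[0].round(3)
print('head',tri((325,95),(127,90)),'top?',tri((343,57),(180,45)))
E
```

```text
head [0.749 0.266 0.237] top? [0.754 0.114 0.399]
```

View pics/lampS.png

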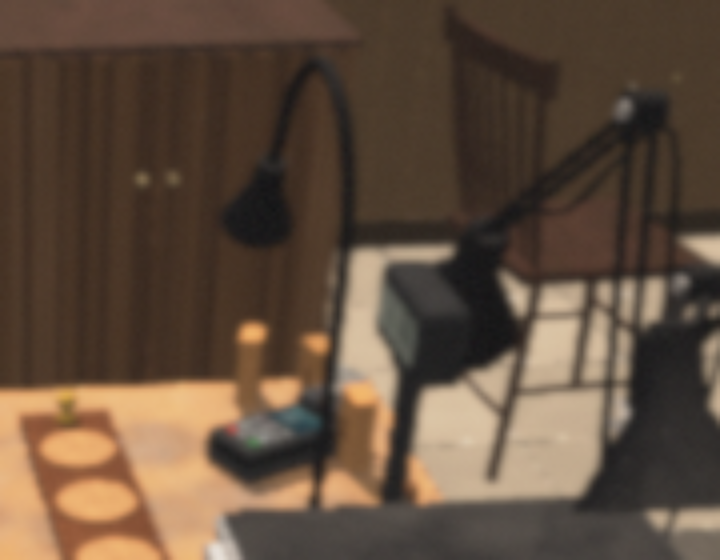

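View pics/lampT.png

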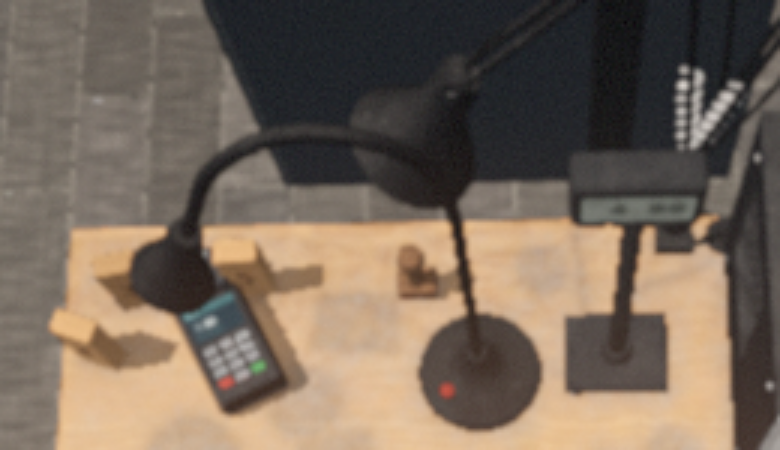

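```bash
cat >> h.py <<'E'
def go(x,y,z,th=None):
    "x,y,z of TCP in mm; th deg of tool y"
    s=observe();M=rot(s['tcp_rot'])
    if th is None: th=np.degrees(np.arctan2(M[1,1],M[0,1]))
    t=np.radians(th);T=np.array([[-np.sin(t),np.cos(t),0],[np.cos(t),np.sin(t),0],[0,0,-1]])
    d=M.T@(np.array([x,y,z])-s['eef_pos']*1000)
    print('t',round(s['time_s'],2),'at',(s['eef_pos']*1000).round(1),'row',d.round(1),R.from_matrix(M.T@T).as_rotvec().round(3),'dist',np.linalg.norm(d).round(0))
def snap(n,fn,box=None,k=1):
    c=read_camera(n);a=c['image'][:,:,::-1]
    if box: a=a[box[2]:box[3],box[0]:box[1]]
    cv2.imwrite('pics/'+fn,cv2.resize(a,None,fx=k,fy=k,interpolation=cv2.INTER_CUBIC));return c
E
python3 -c "
from h import *
go(423,226,400,90)"
```

```text
t 0.3 at [168.8 653.5 404.4] row [-353.  -350.3    4.6] [-0.001 -0.    -0.253] dist 497.0
```

Request:
{"op": "jog_arm", "data": {"targets": [[-353,-350,5,0,0,-0.25,85],[-353,-350,5,0,0,-0.25,85],[-353,-350,5,0,0,-0.25,85],[-353,-350,5,0,0,-0.25,85],[-353,-350,5,0,0,-0.25,85],[-353,-350,5,0,0,-0.25,85],[-353,-350,5,0,0,-0.25,85],[-353,-350,5,0,0,-0.25,85]]}}

```text
time_s: 1.1
eef_pos: [0.3741, 0.3079, 0.4009]
tcp_rot: [0.0, 0.001, 1.0, 0.0]
wrist_force: [0.6, 0.2, -0.3]
opening: 0.085
```

```bash
python3 -c "
from h import *
go(423,226,345,90)
snap('wrist','w1.png')"
```

```text
t 1.1 at [374.1 307.9 400.9] row [-49.1 -81.8  55.9] [ 0.     0.001 -0.003] dist 111.0
```

View pics/w1.png

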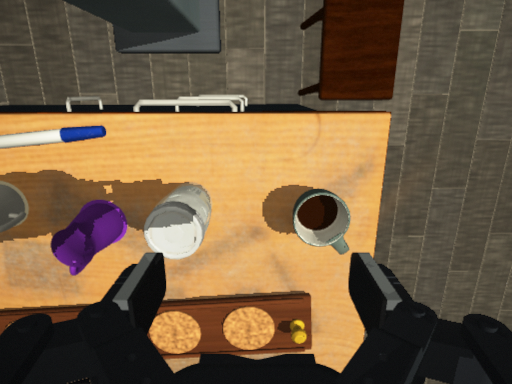

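```bash
python3 -c "
from h import *
c=snap('wrist','w2.png',(0,320,160,384),2.5)
for n,u,v,z in(('sugar',176,238,.095),('disc b',174.5,332,.017),('a',248,328,.017),('purple',101,215,.076)): print(n,(pix2w(c,u,v,z)*1000).round(1))
"
```

```text
sugar [433.8 221.7  95. ]
disc b [611.4 184.4  17. ]
a [605.8 283.9  17. ]
purple [417.2 144.2  76. ]
```

View pics/w2.png

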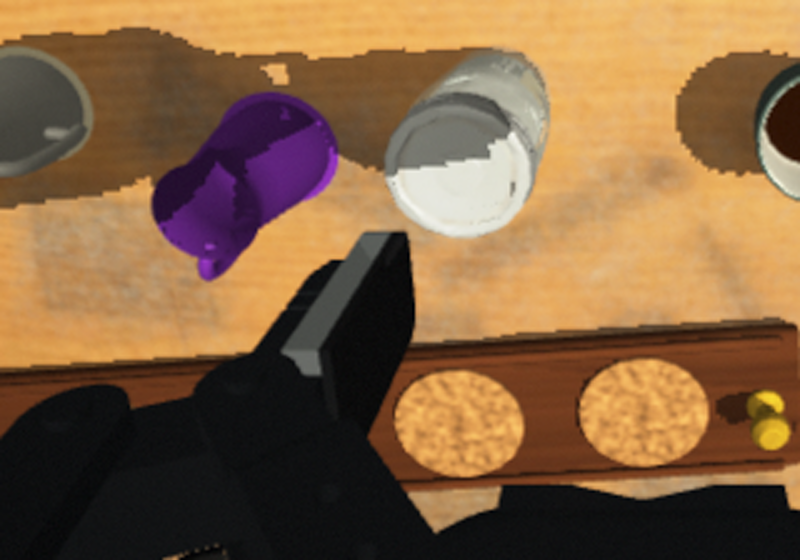

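```bash
python3 -c "
from h import *
c=read_camera('wrist')
for n,u,v,z in(('sugar',461,165,.095),('disc b',459,423,.017),('a',644,412,.017)): print(n,(pix2w(c,u/2.5-.2,v/2.5+160-.2,z)*1000).round(1))
go(423,226,345,90)
"
```

```text
sugar [419.5 234.3  95. ]
disc b [604.4 200.7  17. ]
a [598.4 300.3  17. ]
t 1.25 at [375.2 306.7 401. ] row [-48.5 -80.2  56.1] [-0.001  0.001 -0.01 ] dist 109.0
```

Request:
{"op": "jog_arm", "data": {"targets": [[-46,-78,56,0,0,0,85],[-46,-78,56,0,0,0,85],[-46,-78,56,0,0,0,85],[-46,-78,56,0,0,0,85]]}}

```text
time_s: 1.65
eef_pos: [0.4193, 0.2314, 0.344]
tcp_rot: [-0.001, 0.002, 1.0, -0.0]
wrist_force: [-0.5, 0.4, -0.1]
opening: 0.0851
```

```bash
cat > m.py <<'E'
from h import *
E
python3 -c "
from h import *
go(423,226,345,90)
read_camera('side');read_camera('side')
c=snap('wrist','w3.png',None,1.5)
print(c['origin'],c['rotation'])
go(423,226,345,90)
import pickle;pickle.dump(c,open('w3.pkl','wb'))
"
```

```text
t 1.65 at [419.3 231.4 344. ] row [-3.7 -5.4 -1. ] [-0.001 -0.001 -0.005] dist 7.0
[0.34109238 0.23358622 0.31399376] [0.10961404 0.69918515 0.69783388 0.11023959]
t 1.8 at [418.7 233.6 345.3] row [-4.3 -7.6  0.3] [ 0.001  0.001 -0.   ] dist 9.0
```

View pics/w3.png

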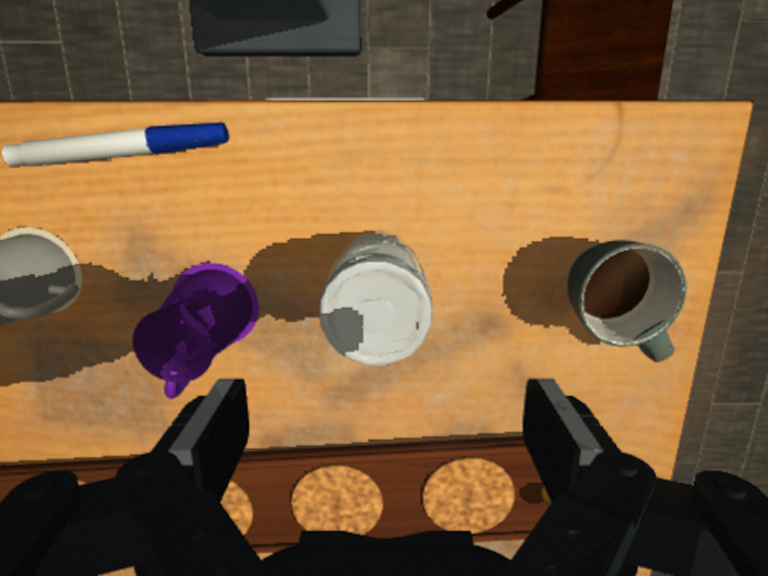

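```bash
python3 -c "
from h import *
import pickle
c=pickle.load(open('w3.pkl','rb'))
for n,u,v,z in(('sugar',376,313,.095),('disc b',337,502,.017),('a',469,495,.017)): print(n,(pix2w(c,u/1.5-.2,v/1.5-.2,z)*1000).round(1))
# project base and top circles for check
for p in ([.423,.226,.095],[.423,.232,.095],[.423,.226,0]): print(w2pix(c,p)*1.5)
print(w2pix(c,[.423,.197,0])*1.5,w2pix(c,[.423,.255,0])*1.5)
for i in range(6): print(observe()['eef_pos'])
s=observe();M=rot(s['tcp_rot'])
print('grasp pt in cam px',[ (w2pix(c,s['eef_pos']+M@np.array([0,y,.155]))*1.5).round(0) for y in(-.0425,0,.0425)])
"
```

```text
sugar [423.5 229.1  95. ]
disc b [605.7 196.7  17. ]
a [599.6 296.4  17. ]
[369.42426014 311.75064415]
[381.75213604 311.72535126]
[373.6740624  262.39355001]
[330.71462944 262.47914095] [416.62905921 262.30796792]
[0.41868107 0.23357148 0.34528849]
[0.41868107 0.23357148 0.34528849]
[0.41868107 0.23357148 0.34528849]
[0.41868107 0.23357148 0.34528849]
[0.41868107 0.23357148 0.34528849]
[0.41868107 0.23357148 0.34528849]
grasp pt in cam px [array([242., 412.]), array([386., 412.]), array([530., 411.])]
```

```bash
python3 -c "
from h import *
go(423.5,228,215,90)
"
```

```text
t 1.8 at [418.7 233.6 345.3] row [ -4.7  -5.8 130.3] [ 0.001  0.001 -0.   ] dist 130.0
```

Request:
{"op": "jog_arm", "data": {"targets": [[-5,-6,30,0,0,0,85],[-5,-6,70,0,0,0,85],[-5,-6,110,0,0,0,85],[-5,-6,130,0,0,0,85],[-5,-6,130,0,0,0,85],[-5,-6,130,0,0,0,50],[-5,-6,130,0,0,0,50],[-5,-6,130,0,0,0,50]]}}

```text
time_s: 2.6
eef_pos: [0.4247, 0.2267, 0.2167]
tcp_rot: [0.002, 0.001, 1.0, 0.001]
wrist_force: [-0.8, 1.8, 7.7]
opening: 0.0546
```

Request:
{"op": "jog_arm", "data": {"targets": [[0,0,0,0,0,0,50],[0,0,0,0,0,0,50],[0,0,0,0,0,0,50]]}}

```text
time_s: 2.9
eef_pos: [0.4247, 0.2266, 0.2167]
tcp_rot: [0.002, 0.001, 1.0, 0.001]
wrist_force: [-1.1, 1.9, 7.5]
opening: 0.0549
```

```bash
python3 -c "
from h import *
snap('wrist','w4.png',None,1.5)
go(606,195.5,290,90)
"
```

```text
t 2.95 at [424.7 226.7 216.7] row [-181.7  -30.5  -72.8] [ 0.003  0.003 -0.002] dist 198.0
```

View pics/w4.png

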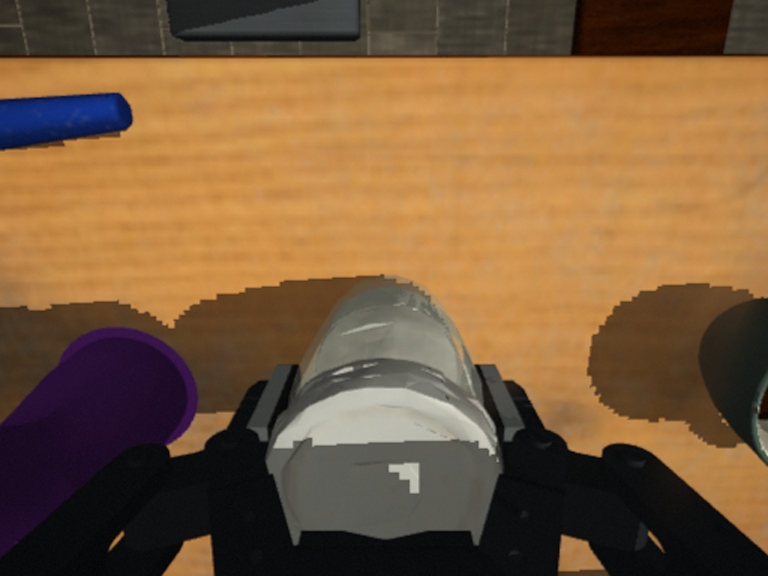

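Request:
{"op": "jog_arm", "data": {"targets": [[0,0,-25,0,0,0,50],[-10,-2,-60,0,0,0,50],[-40,-7,-73,0,0,0,50],[-75,-12,-73,0,0,0,50],[-110,-18,-73,0,0,0,50],[-145,-25,-73,0,0,0,50],[-170,-29,-73,0,0,0,50],[-182,-31,-73,0,0,0,50]]}}

```text
time_s: 3.75
eef_pos: [0.6081, 0.1932, 0.289]
tcp_rot: [0.001, 0.002, 1.0, 0.0]
wrist_force: [-0.5, -0.1, -1.0]
opening: 0.0547
```

```bash
python3 -c "
from h import *
for i in range(4): read_camera('wrist')
import pickle
c=snap('wrist','w5.png',None,1.5);pickle.dump(c,open('w5.pkl','wb'))
c=snap('top','t5.png',(95,295,140,260),4);
go(606,195.5,234.5,90)
"
```

```text
t 4.05 at [604.8 194.9 288. ] row [-1.2  0.6 53.5] [ 0.    -0.001 -0.002] dist 54.0
```

View pics/w5.png

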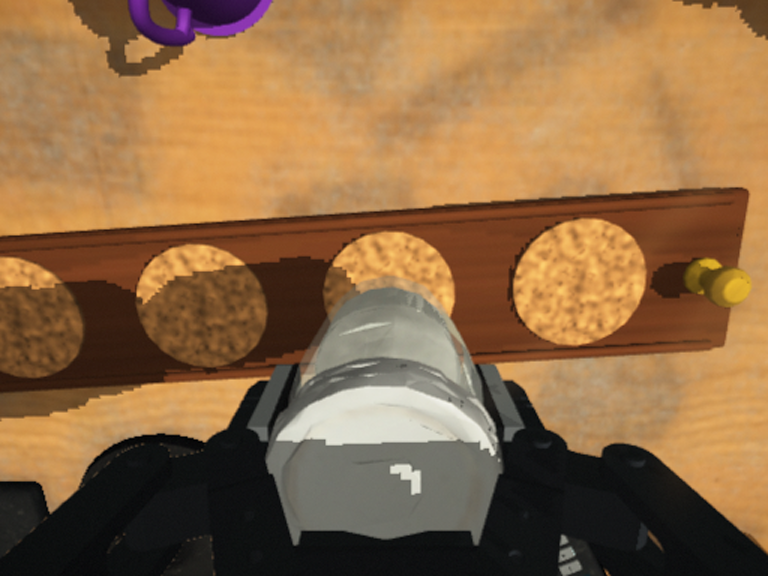

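View pics/t5.png

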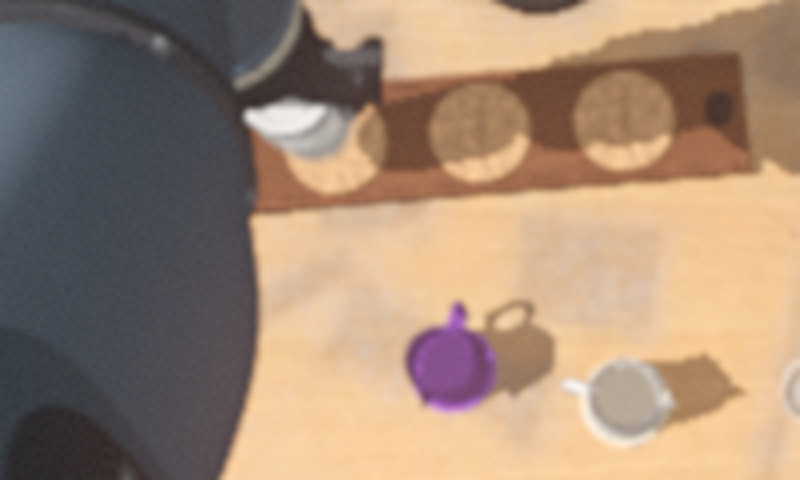

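```bash
python3 -c "
from h import *
import pickle
c=pickle.load(open('w5.pkl','rb'))
f=lambda u,v,z:(pix2w(c,u/1.5-.2,v/1.5-.2,z)*1000).round(1)
for n,u,v in(('b',390,297),('a',580,283),('c',202,306)): print(n,f(u,v,.017))
print(f(740,287,.041+0*1))
M=rot(observe()['tcp_rot']);p=observe()['eef_pos']
# predicted jar bottom circle px if centred on tool axis, bottom at z=.0723
for dx in(0,-.005,.005):
  print(dx,[ (w2pix(c,p+np.array([dx-.0285*np.cos(a),.0285*np.sin(a),-.216]))*1.5).round(0) for a in(-1.57,-.78,0,.78,1.57)])
"
```

```text
b [608.4 197.1  17. ]
a [601.  296.5  17. ]
c [613.2  97.3  17. ]
[595.8 362.1  41. ]
0 [array([317., 331.]), array([336., 284.]), array([385., 264.]), array([435., 284.]), array([454., 330.])]
-0.005 [array([317., 320.]), array([335., 272.]), array([385., 252.]), array([435., 272.]), array([454., 319.])]
0.005 [array([318., 342.]), array([336., 296.]), array([385., 277.]), array([435., 296.]), array([453., 342.])]
```

```bash
python3 -c "
from h import *
import pickle
c=pickle.load(open('w5.pkl','rb'))
a=c['image'][150:310,160:360,::-1]
a=cv2.resize(a,None,fx=4,fy=4,interpolation=cv2.INTER_CUBIC).copy()
p=observe()['eef_pos']
for dx,col in((0,(0,0,255)),(.005,(0,255,0))):
  for z,r in ((-.2165,.0285),(-.2165+.095,.0285)):
    pts=np.array([w2pix(c,p+np.array([dx-r*np.cos(t),r*np.sin(t),z])) for t in np.linspace(0,6.28,60)])
    cv2.polylines(a,[(((pts-[160,150])+.5)*4).astype(int)],True,col,1)
cv2.imwrite('pics/w5z.png',a)"
```

```text
(no output)
```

View pics/w5z.png

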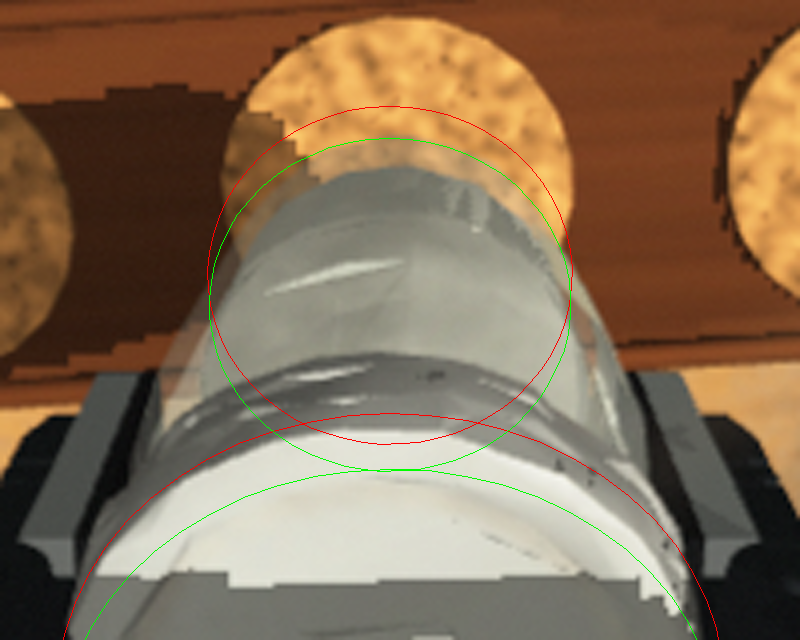

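Request:
{"op": "jog_arm", "data": {"targets": [[-1,1,20,0,0,0,50],[-1,1,40,0,0,0,50],[-1,1,50,0,0,0,50],[-1,1,53,0,0,0,50],[-1,1,54,0,0,0,50],[-1,1,54,0,0,0,72],[-1,1,54,0,0,0,72],[-1,1,54,0,0,0,72]]}}

```text
time_s: 4.85
eef_pos: [0.6074, 0.1952, 0.2344]
tcp_rot: [0.001, 0.001, 1.0, 0.0]
wrist_force: [0.1, -0.4, -0.1]
opening: 0.0717
```

```bash
python3 -c "
from h import *
print(observe()['wrist_force'])
snap('wrist','w6.png',None,1.5);
go(606,195.5,350,90)
go(411,-294,350,90)
"
```

```text
[ 0.12863462 -0.44469735 -0.1260599 ]
t 4.9 at [607.3 195.2 234.3] row [   1.2    0.4 -115.7] [ 0.     0.001 -0.003] dist 116.0
t 4.9 at [607.3 195.2 234.3] row [ 194.7 -489.7 -116.1] [ 0.     0.001 -0.003] dist 540.0
```

View pics/w6.png

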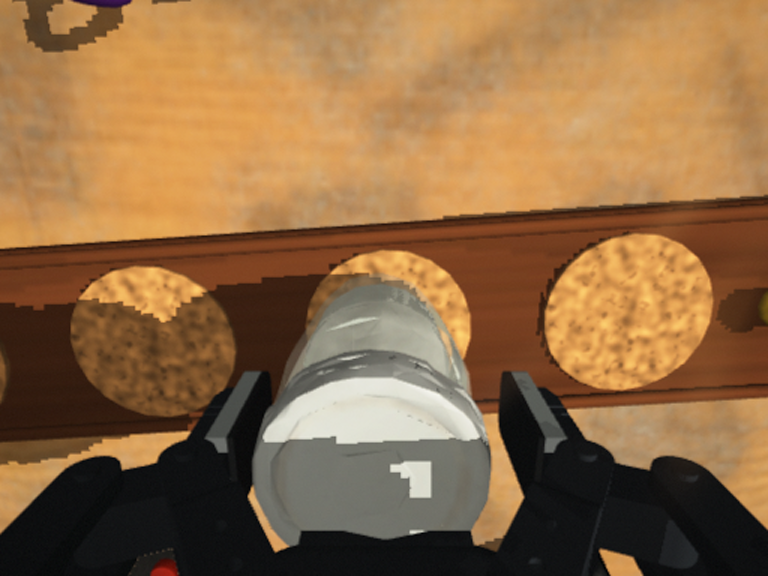

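Request:
{"op": "jog_arm", "data": {"targets": [[0,0,-30,0,0,0,85],[1,0,-75,0,0,0,85],[1,0,-116,0,0,0,85]]}}

```text
time_s: 5.2
eef_pos: [0.6059, 0.1951, 0.3514]
tcp_rot: [-0.0, 0.001, 1.0, -0.0]
wrist_force: [1.3, -0.1, 0.1]
opening: 0.0854
```

```bash
python3 -c "
from h import *
go(411,-294,345,50)
"
```

```text
t 5.2 at [605.9 195.1 351.4] row [ 193.5 -489.7    6.4] [-0.    -0.     0.695] dist 527.0
```

Request:
{"op": "jog_arm", "data": {"targets": [[193,-490,6,0,0,0.7,85],[193,-490,6,0,0,0.7,85],[193,-490,6,0,0,0.7,85],[193,-490,6,0,0,0.7,85],[193,-490,6,0,0,0.7,85],[193,-490,6,0,0,0.7,85],[193,-490,6,0,0,0.7,85],[193,-490,6,0,0,0.7,85]]}}

```text
time_s: 6.0
eef_pos: [0.4575, -0.1782, 0.3456]
tcp_rot: [0.001, 0.344, 0.939, 0.0]
wrist_force: [1.7, -0.5, 0.2]
opening: 0.0846
```

```bash
python3 -c "
from h import *
go(411,-294,345,50)
snap('top','t6.png',(95,295,140,260),4)
"
```

```text
t 6.0 at [ 457.5 -178.2  345.6] row [ -39.4 -118.5    0.6] [ 0.001  0.001 -0.004] dist 125.0
```

View pics/t6.png

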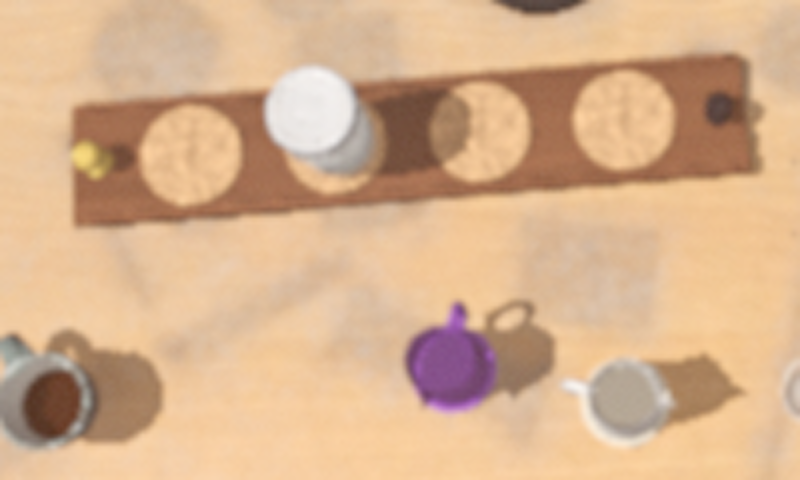

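```bash
python3 -c "
from h import *
c=read_camera('top')
f=lambda x,y,z:print((pix2w(c,(x+.5)/4-.5+95,(y+.5)/4-.5+140,z)*1000).round(1))
f(312,110,.112)
for p in((191,155),(335,143),(480,131),(624,120)):f(*p,.017)
go(411,-294,345,50)
"
```

```text
[604.7 189.5 112. ]
[600.1 294.6  17. ]
[606.8 195.2  17. ]
[613.4  95.   17. ]
[619.3  -4.6  17. ]
t 6.1 at [ 455.2 -183.2  345.9] row [ -39.1 -112.7    1.2] [-0.002  0.002 -0.015] dist 119.0
```

Request:
{"op": "jog_arm", "data": {"targets": [[-39,-113,1,0,0,-0.01,85],[-39,-113,1,0,0,-0.01,85],[-39,-113,1,0,0,-0.01,85],[-39,-113,1,0,0,-0.01,85],[-39,-113,1,0,0,-0.01,85]]}}

```text
time_s: 6.6
eef_pos: [0.4152, -0.2878, 0.3443]
tcp_rot: [0.0, 0.34, 0.94, 0.0]
wrist_force: [-0.2, 0.4, 0.4]
opening: 0.0851
```

```bash
python3 -c "
from h import *
import pickle
read_camera('side')
c=snap('wrist','w7.png',None,1.5);pickle.dump(c,open('w7.pkl','wb'))
go(411,-294,230,50)
s=observe();M=rot(s['tcp_rot'])
print([ (w2pix(c,s['eef_pos']+M@np.array([0,y,.155]))*1.5).round(0) for y in(-.0425,0,.0425)])
print(w2pix(c,[.4105,-.2935,.109])*1.5)
"
```

```text
t 6.7 at [ 415.8 -286.8  344.2] row [ -0.9  -8.7 114.2] [ 0.001 -0.     0.007] dist 114.0
[array([241., 412.]), array([384., 412.]), array([528., 412.])]
[365.46423113 315.41380746]
```

View pics/w7.png

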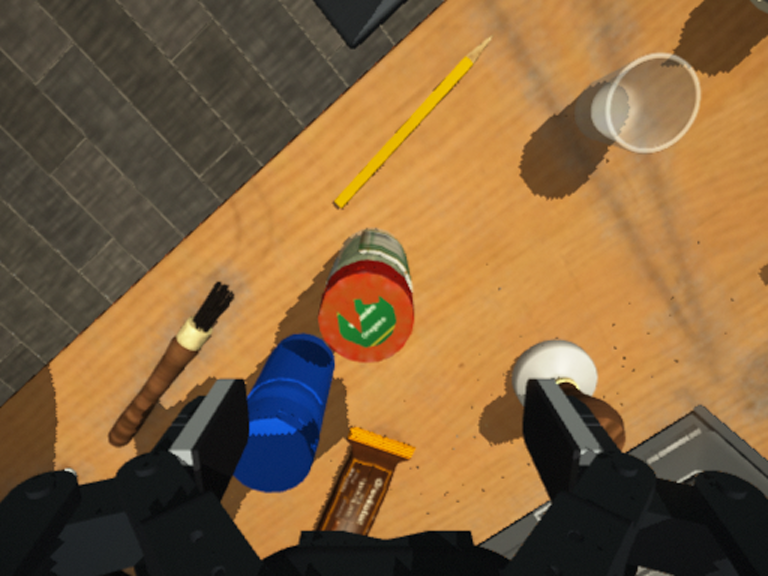

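Request:
{"op": "jog_arm", "data": {"targets": [[0,-8,20,0,0,0,85],[0,-8,60,0,0,0,85],[0,-8,100,0,0,0,85],[0,-8,114,0,0,0,85],[0,-8,114,0,0,0,70],[0,-8,114,0,0,0,38],[0,-8,114,0,0,0,38],[0,-8,114,0,0,0,38]]}}

```text
time_s: 7.5
eef_pos: [0.4106, -0.2941, 0.2316]
tcp_rot: [0.001, 0.339, 0.941, -0.0]
wrist_force: [0.7, 0.7, 3.7]
opening: 0.0438
```

Request:
{"op": "jog_arm", "data": {"targets": [[0,0,0,0,0,0,38],[0,0,0,0,0,0,38],[0,0,0,0,0,0,38]]}}

```text
time_s: 7.8
eef_pos: [0.4106, -0.2942, 0.2315]
tcp_rot: [0.001, 0.339, 0.941, -0.0]
wrist_force: [-0.5, 0.8, 8.7]
opening: 0.0437
```

```bash
python3 -c "
from h import *
snap('wrist','w8.png',None,1.5)
go(415,-290,360,50)
"
```

```text
t 7.85 at [ 410.6 -294.2  231.5] row [  -1.     6.2 -128.5] [0.001 0.003 0.006] dist 129.0
```

View pics/w8.png

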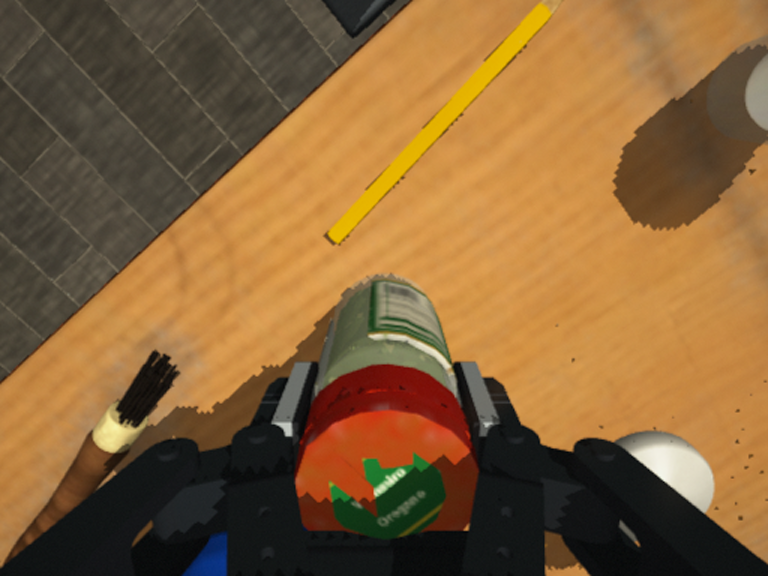

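Request:
{"op": "jog_arm", "data": {"targets": [[0,0,-20,0,0,0,38],[0,0,-50,0,0,0,38],[0,0,-90,0,0,0,38],[0,0,-125,0,0,0,38],[0,0,-135,0,0,0,38],[0,0,-135,0,0,0,38]]}}

```text
time_s: 8.45
eef_pos: [0.4103, -0.2942, 0.3669]
tcp_rot: [0.002, 0.339, 0.941, -0.0]
wrist_force: [0.3, 1.7, -1.0]
opening: 0.0436
```

```bash
python3 -c "
from h import *
print(observe()['opening'])
go(480,270,366,90)
"
```

```text
0.04362102524580608
t 8.45 at [ 410.3 -294.2  366.9] row [3.066e+02 4.788e+02 2.000e-01] [-0.     0.004 -0.693] dist 568.0
```

Request:
{"op": "jog_arm", "data": {"targets": [[12,18,0,0,0,-0.03,38],[36,56,0,0,0,-0.08,38],[65,101,0,0,0,-0.15,38],[94,147,0,0,0,-0.21,38],[123,192,0,0,0,-0.28,38],[152,237,0,0,0,-0.34,38],[181,283,0,0,0,-0.41,38],[210,328,0,0,0,-0.47,38]]}}

```text
time_s: 9.25
eef_pos: [0.4545, 0.0717, 0.3639]
tcp_rot: [-0.001, 0.11, 0.994, -0.0]
wrist_force: [2.0, -0.5, -1.0]
opening: 0.0433
```

```bash
python3 -c "
from h import *
go(480,270,366,90)
"
```

```text
t 9.25 at [454.5  71.7 363.9] row [ 18.4 199.1  -2.2] [-0.    -0.002 -0.22 ] dist 200.0
```

Request:
{"op": "jog_arm", "data": {"targets": [[5,45,-2,0,0,-0.05,38],[9,90,-2,0,0,-0.1,38],[13,135,-2,0,0,-0.15,38],[15,175,-2,0,0,-0.2,38],[5,200,-2,0,0,-0.22,38],[-25,220,-2,0,0,-0.22,38],[-60,236,-2,0,0,-0.22,38],[-93,250,-2,0,0,-0.22,38]]}}

```text
time_s: 10.05
eef_pos: [0.6019, 0.2938, 0.3649]
tcp_rot: [-0.001, 0.001, 1.0, -0.0]
wrist_force: [0.3, 0.6, -1.7]
opening: 0.0438
```

```bash
python3 -c "
from h import *
import pickle
for i in range(4):read_camera('side')
c=snap('wrist','w9.png',None,1.5);pickle.dump(c,open('w9.pkl','wb'))
go(600,296,251,90)
"
```

```text
t 10.3 at [600.5 292.8 365.1] row [1.000e-01 3.300e+00 1.141e+02] [-0.001 -0.003 -0.003] dist 114.0
```

View pics/w9.png

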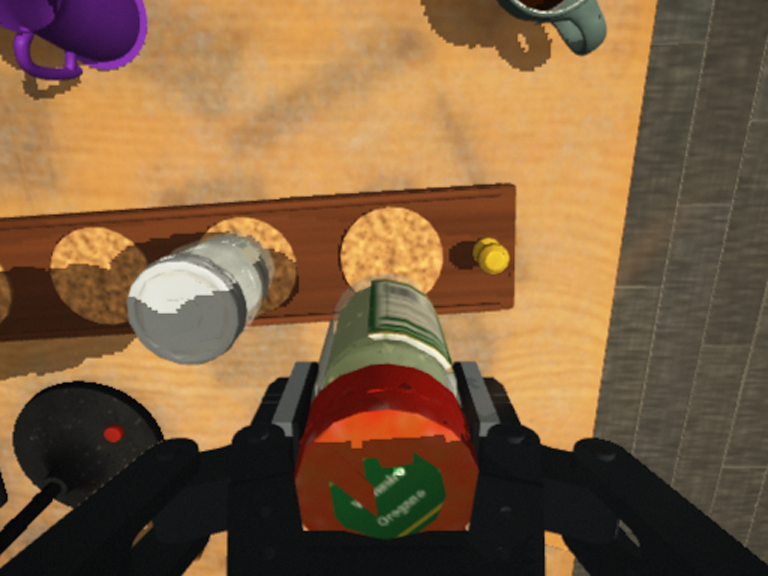

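```bash
python3 -c "
from h import *
import pickle
c=pickle.load(open('w9.pkl','rb'))
f=lambda u,v,z:(pix2w(c,u/1.5-.2,v/1.5-.2,z)*1000).round(1)
for n,u,v,z in(('a',392,253,.017),('c',99,276,.017),('b',248,266,.017),('sugar',187,306,.112),('post',492,258,.041)): print(n,f(u,v,z))
"
```

```text
a [598.  296.7  17. ]
c [613.5  95.5  17. ]
b [606.8 198.5  17. ]
sugar [601.9 195.1 112. ]
post [595.8 359.1  41. ]
```

Request:
{"op": "jog_arm", "data": {"targets": [[0,3,30,0,0,0,38],[0,3,70,0,0,0,38],[0,3,100,0,0,0,38],[0,3,111,0,0,0,38],[0,3,115,0,0,0,38],[0,3,116,0,0,0,38],[0,3,116,0,0,0,38],[0,3,116,0,0,0,38]]}}

```text
time_s: 11.1
eef_pos: [0.6015, 0.2961, 0.2526]
tcp_rot: [0.001, 0.001, 1.0, 0.001]
wrist_force: [0.4, -0.2, -1.1]
opening: 0.0436
```

```bash
python3 -c "
from h import *
go(600,296,248.5,90)
"
```

```text
t 11.1 at [601.5 296.1 252.6] row [ 1.5 -0.1  4.1] [ 0.001  0.002 -0.003] dist 4.0
```

Request:
{"op": "jog_arm", "data": {"targets": [[1,0,2,0,0,0,38],[1,0,3,0,0,0,38],[1,0,3,0,0,0,38]]}}

```text
time_s: 11.4
eef_pos: [0.6002, 0.296, 0.2487]
tcp_rot: [0.0, 0.001, 1.0, 0.0]
wrist_force: [-1.3, -1.1, 4.1]
opening: 0.0433
```

Contact (4 N). Open gradually.

Request:
{"op": "jog_arm", "data": {"targets": [[0,0,0,0,0,0,45],[0,0,0,0,0,0,47],[0,0,0,0,0,0,49],[0,0,0,0,0,0,52],[0,0,0,0,0,0,58],[0,0,0,0,0,0,62]]}}

```text
time_s: 12.0
eef_pos: [0.6001, 0.296, 0.2481]
tcp_rot: [-0.0, 0.001, 1.0, -0.0]
wrist_force: [0.3, -0.1, 0.4]
opening: 0.0618
```

```bash
python3 -c "
from h import *
import pickle
c=snap('wrist','w10.png',None,1.5);pickle.dump(c,open('w10.pkl','wb'))
go(600,296,370,90)
"
```

```text
t 12.05 at [600.1 295.9 248.1] row [ 1.000e-01  1.000e-01 -1.219e+02] [-0.    -0.    -0.003] dist 122.0
```

View pics/w10.png

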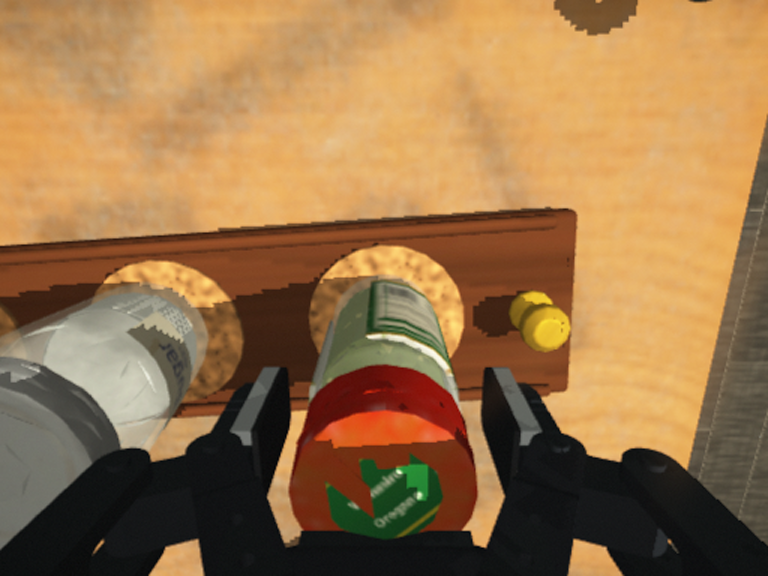

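Request:
{"op": "jog_arm", "data": {"targets": [[0,0,-30,0,0,0,75],[0,0,-75,0,0,0,85],[0,0,-120,0,0,0,85],[0,-35,-122,0,0,0,85],[-3,-75,-122,0,0,0,85],[-5,-104,-122,0,0,0,85],[-5,-104,-122,0,0,0,85],[-5,-104,-122,0,0,0,85]]}}

```text
time_s: 12.85
eef_pos: [0.605, 0.1912, 0.3703]
tcp_rot: [0.0, 0.002, 1.0, 0.0]
wrist_force: [0.3, 0.4, -0.6]
opening: 0.085
```

```bash
python3 -c "
from h import *
import pickle
c=snap('wrist','w11.png',None,1.5);pickle.dump(c,open('w11.pkl','wb'))
go(605,192,234,90)
s=observe();M=rot(s['tcp_rot'])
print([ (w2pix(c,s['eef_pos']+M@np.array([0,y,.155]))*1.5).round(0) for y in(-.0425,0,.0425)])
print(w2pix(c,[.605,.192,.112])*1.5,w2pix(c,[.607,.196,.017])*1.5)
"
```

```text
t 12.9 at [604.8 192.5 370.2] row [ -0.3  -0.6 136.2] [ 0.001 -0.    -0.003] dist 136.0
[array([246., 410.]), array([389., 410.]), array([533., 410.])]
[386.47639846 298.09454084] [391.90849841 256.24031701]
```

View pics/w11.png

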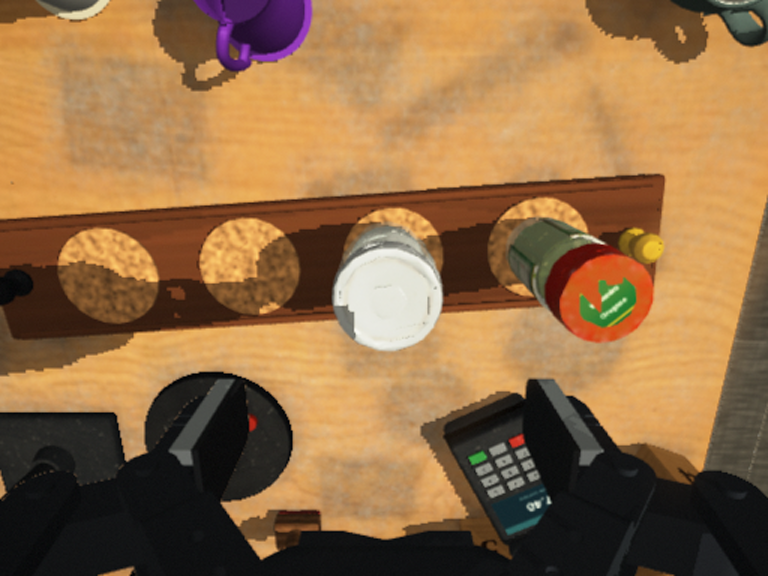

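Request:
{"op": "jog_arm", "data": {"targets": [[0,0,40,0,0,0,85],[0,0,90,0,0,0,85],[0,0,125,0,0,0,85],[0,0,136,0,0,0,80],[0,0,136,0,0,0,65],[0,0,136,0,0,0,50],[0,0,136,0,0,0,50],[0,0,136,0,0,0,50]]}}

```text
time_s: 13.7
eef_pos: [0.6052, 0.1922, 0.2357]
tcp_rot: [0.001, 0.001, 1.0, 0.0]
wrist_force: [0.3, 0.6, -1.7]
opening: 0.0552
```

Request:
{"op": "jog_arm", "data": {"targets": [[0,0,0,0,0,0,50],[0,0,-5,0,0,0,50],[-2.5,4.5,-5,0,0,0,50],[-2.5,4.5,-5,0,0,0,50],[-2.5,4.5,-3,0,0,0,50],[-2.5,4.5,-1,0,0,0,50],[-2.5,4.5,0,0,0,0,50],[-2.5,4.5,0,0,0,0,50]]}}

```text
time_s: 14.5
eef_pos: [0.6074, 0.1963, 0.2355]
tcp_rot: [0.0, 0.002, 1.0, 0.0]
wrist_force: [-3.6, -0.7, 14.2]
opening: 0.0551
```

Request:
{"op": "jog_arm", "data": {"targets": [[0,0,-0.5,0,0,0,56],[0,0,-0.5,0,0,0,58],[0,0,-0.5,0,0,0,60],[0,0,-0.5,0,0,0,62],[0,0,-0.5,0,0,0,66],[0,0,-0.5,0,0,0,72]]}}

```text
time_s: 15.1
eef_pos: [0.6073, 0.1964, 0.2345]
tcp_rot: [-0.0, 0.001, 1.0, -0.0]
wrist_force: [0.3, -0.8, 0.2]
opening: 0.0722
```

```bash
python3 -c "
from h import *
c=snap('wrist','w12.png',None,1.5)
go(607,197,370,90)
go(500,30,370,90)
"
```

```text
t 15.15 at [607.3 196.4 234.5] row [   0.4    0.6 -135.5] [-0.    -0.    -0.003] dist 136.0
t 15.15 at [607.3 196.4 234.5] row [ 106.9 -166.7 -135.5] [-0.    -0.    -0.003] dist 240.0
```

View pics/w12.png

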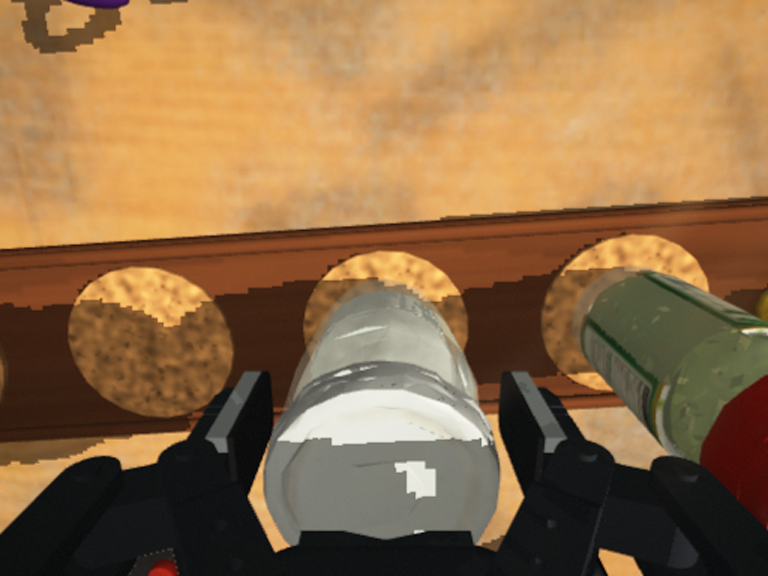

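Request:
{"op": "jog_arm", "data": {"targets": [[0,0,-40,0,0,0,85],[0,0,-85,0,0,0,85],[10,-15,-120,0,0,0,85],[34,-50,-120,0,0,0,85],[60,-90,-120,0,0,0,85],[90,-130,-120,0,0,0,85],[120,-165,-120,0,0,0,85],[150,-196,-120,0,0,0,85]]}}

```text
time_s: 15.95
eef_pos: [0.4553, -0.0009, 0.3548]
tcp_rot: [0.0, 0.002, 1.0, -0.0]
wrist_force: [0.8, -0.7, 1.4]
opening: 0.0846
```

```bash
python3 -c "
from h import *
import pickle
for i in range(3):read_camera('side')
c=snap('wrist','w13.png',None,1.5);pickle.dump(c,open('w13.pkl','wb'))
go(450,0,345,90)
snap('top','t13.png',(95,295,140,260),4)
"
```

```text
t 16.15 at [4.565e+02 2.000e-01 3.551e+02] row [ 6.6 -0.3 10.1] [ 0.     0.001 -0.005] dist 12.0
```

View pics/w13.png

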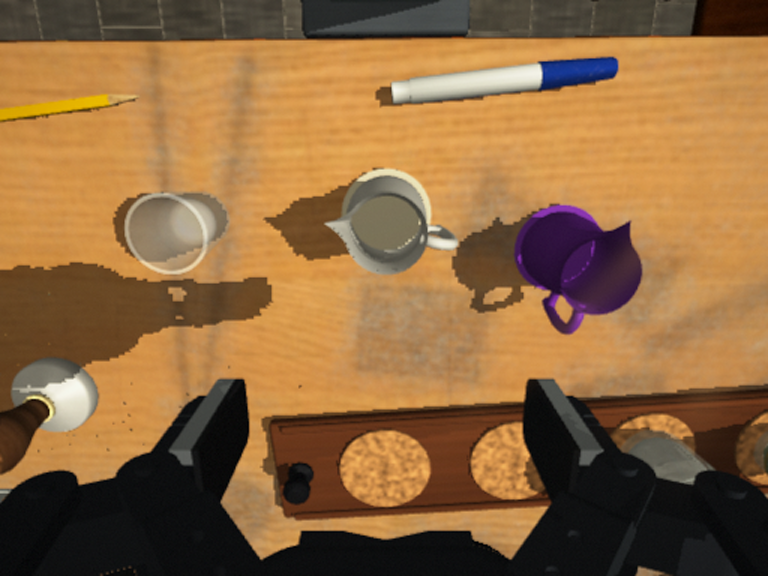

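```bash
python3 -c "
from h import *
import pickle
c=pickle.load(open('w13.pkl','rb'))
a=cv2.resize(c['image'][100:195,200:320,::-1],None,fx=6,fy=6,interpolation=cv2.INTER_CUBIC)
cv2.imwrite('pics/w13z.png',a)
"
```

```text
(no output)
```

View pics/w13z.png

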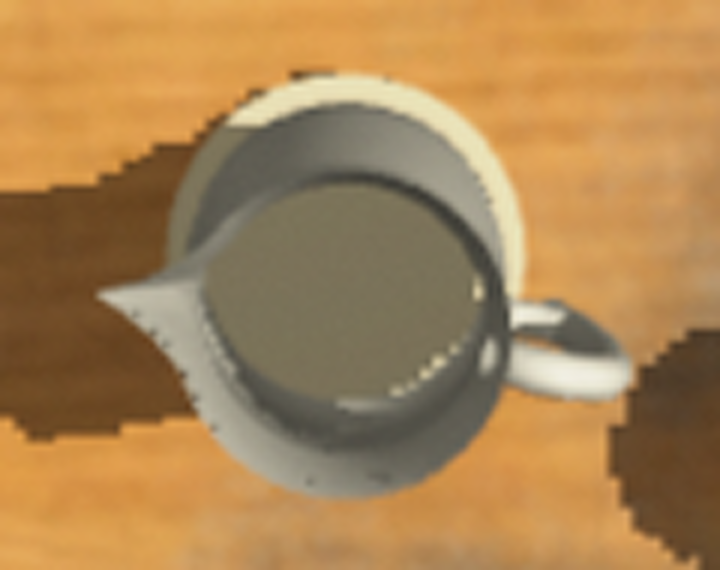

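View pics/t13.png

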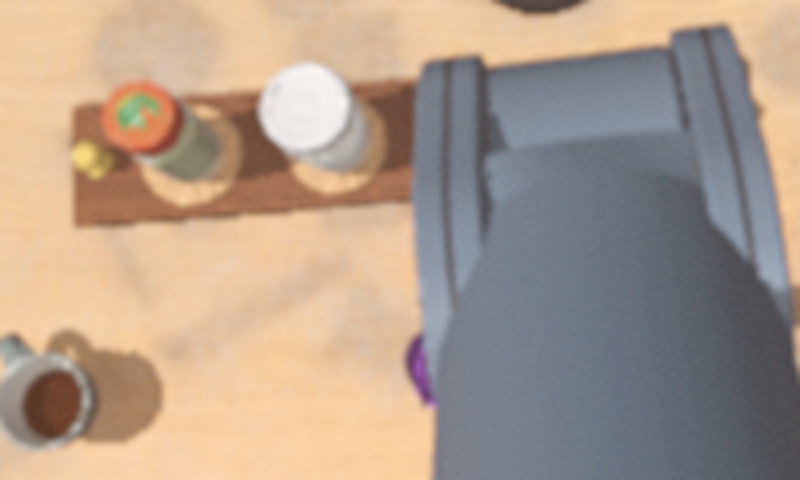

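```bash
python3 -c "
from h import *
import pickle
c=pickle.load(open('w13.pkl','rb'))
g=lambda x,y:np.array([(x+.5)/6-.5+200,(y+.5)/6-.5+100])
def circ(x,y,z,r):return np.array([w2pix(c,[x+r*np.cos(t),y+r*np.sin(t),z]) for t in np.linspace(0,2*np.pi,240)])
from scipy.optimize import least_squares
def res(p):
  k=circ(p[0],p[1],.003,p[2]); return [k[:,0].min()-g(167,0)[0],k[:,0].max()-g(525,0)[0],k[:,1].min()-g(0,72)[1]]
s=least_squares(res,[.42,0,.03]).x;print('foot',s*1000)
for z in(.04,.055,.066):
  h=pix2w(c,*g(632,368),z)[:2]-s[:2];print('handle',z,h*1000,np.hypot(*h)*1000,np.degrees(np.arctan2(h[1],h[0])))
sp=pix2w(c,*g(97,293),.076)[:2]-s[:2];print('spout',sp*1000,np.degrees(np.arctan2(sp[1],sp[0])))
rc=pix2w(c,*g(350,330),.076)[:2];print(rc)
"
```

```text
foot [427.31900866  -0.74174979  29.90425232]
handle 0.04 [11.37129983 42.95168191] 44.43144650443316 75.1713547302096
handle 0.055 [ 8.13834567 40.69035026] 41.4962320566176 78.6896943563006
handle 0.066 [ 5.76751263 39.03204039] 39.455853545940386 81.59459510261264
spout [ -6.80442016 -32.34217376] -101.88109454407414
[ 4.25612037e-01 -2.53489552e-04]
```

```bash
python3 -c "
from h import *
print(observe()['q'].round(3))
go(427,-1.5,330,171)
go(427,-1.5,330,-9)
"
```

```text
[-0.094  0.317 -0.014  2.058  0.006  0.765  1.456]
t 16.2 at [457.2   1.1 355. ] row [30.3 -2.7 25. ] [-1.000e-03  1.000e-03 -1.417e+00] dist 39.0
t 16.2 at [457.2   1.1 355. ] row [30.3 -2.7 25. ] [1.000e-03 1.000e-03 1.725e+00] dist 39.0
```

Request:
{"op": "jog_arm", "data": {"targets": [[30,-3,25,0,0,0.15,85],[30,-3,25,0,0,0.3,85],[30,-3,25,0,0,0.45,85],[30,-3,25,0,0,0.6,85],[30,-3,25,0,0,0.75,85],[30,-3,25,0,0,0.9,85],[30,-3,25,0,0,1.05,85],[30,-3,25,0,0,1.2,85]]}}

```text
time_s: 17.0
eef_pos: [0.4279, -0.0008, 0.3295]
tcp_rot: [0.0, 0.567, 0.823, 0.0]
wrist_force: [-0.4, -0.4, -0.4]
opening: 0.0853
```

```bash
python3 -c "
from h import *
go(427,-1.5,330,-9)
"
```

```text
t 17.0 at [427.9  -0.8 329.5] row [-0.3 -1.1 -0.5] [0.001 0.    0.521] dist 1.0
```

Request:
{"op": "jog_arm", "data": {"targets": [[0,-1,0,0,0,0.15,85],[0,-1,0,0,0,0.3,85],[0,-1,0,0,0,0.45,85],[0,-1,0,0,0,0.52,85],[0,-1,0,0,0,0.52,85]]}}

```text
time_s: 17.5
eef_pos: [0.4268, -0.0012, 0.3294]
tcp_rot: [0.0, 0.758, 0.652, -0.0]
wrist_force: [0.1, 0.1, -0.1]
opening: 0.0851
```

```bash
python3 -c "
from h import *
import pickle
read_camera('side')
c=snap('wrist','w14.png',None,1.5);pickle.dump(c,open('w14.pkl','wb'))
go(427,-1.5,190,-9)
s=observe();M=rot(s['tcp_rot'])
print([ (w2pix(c,s['eef_pos']+M@np.array([0,y,.155]))*1.5).round(0) for y in(-.0425,0,.0425)])
"
```

```text
t 17.6 at [426.5  -1.6 329.5] row [  0.2   0.5 139.5] [0.    0.    0.009] dist 140.0
[array([238., 416.]), array([382., 416.]), array([525., 416.])]
```

View pics/w14.png

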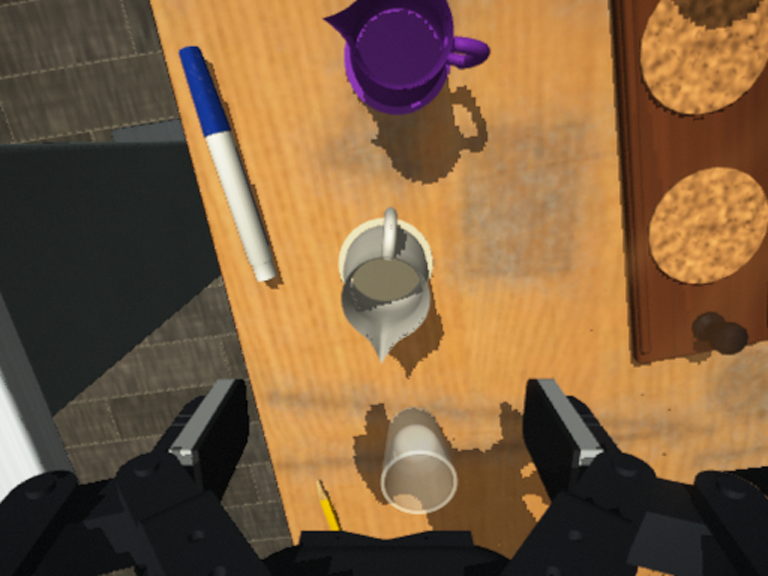

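Request:
{"op": "jog_arm", "data": {"targets": [[0,0.5,40,0,0,0.06,85],[0,0.5,85,0,0,0.06,85],[0,0.5,120,0,0,0.06,85],[0,0.5,138,0,0,0.06,85],[0,0.5,139,0,0,0.06,75],[0,0.5,139,0,0,0.06,62],[0,0.5,139,0,0,0.06,48],[0,0.5,139,0,0,0.06,45]]}}

```text
time_s: 18.4
eef_pos: [0.4266, -0.0025, 0.1921]
tcp_rot: [0.001, 0.778, 0.628, 0.001]
wrist_force: [-1.7, -0.3, 5.3]
opening: 0.0458
```

Request:
{"op": "jog_arm", "data": {"targets": [[0,0,0,0,0,0,45],[0,0,0,0,0,0,45],[0,0,0,0,0,0,45]]}}

```text
time_s: 18.7
eef_pos: [0.4266, -0.0024, 0.1921]
tcp_rot: [0.001, 0.778, 0.629, 0.001]
wrist_force: [-0.7, -0.6, 5.6]
opening: 0.0461
```

```bash
python3 -c "
from h import *
import pickle
c=snap('wrist','w15.png',None,1.5);pickle.dump(c,open('w15.pkl','wb'))
go(427,-1.5,280)
"
```

```text
t 18.75 at [426.6  -2.4 192.1] row [  1.1   0.4 -87.9] [ 0.002 -0.001  0.   ] dist 88.0
```

View pics/w15.png

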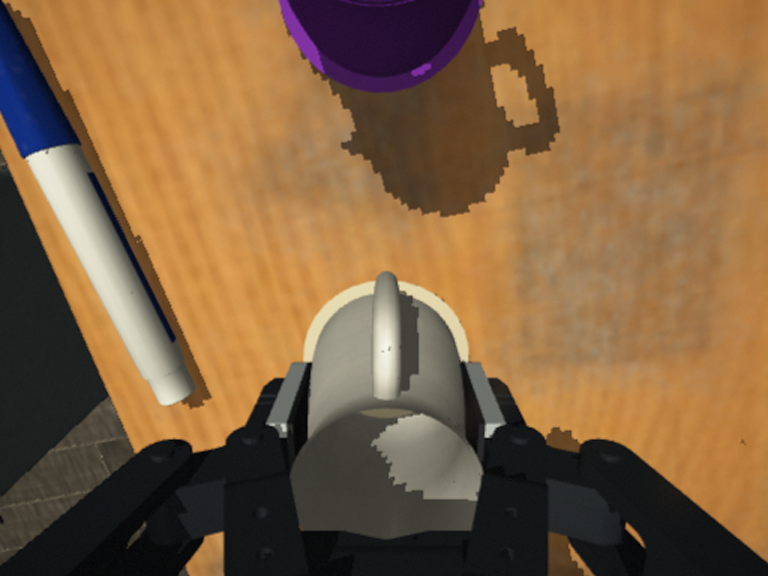

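Request:
{"op": "jog_arm", "data": {"targets": [[0,0,0,0,0,0,35],[0,0,0,0,0,0,35],[0,0,0,0,0,0,35],[0,0,-10,0,0,0,35],[0,0,-25,0,0,0,35],[0,0,-25,0,0,0,35]]}}

```text
time_s: 19.35
eef_pos: [0.4269, -0.0024, 0.2178]
tcp_rot: [0.001, 0.778, 0.629, 0.002]
wrist_force: [0.5, 0.0, -1.8]
opening: 0.0458
```

```bash
python3 -c "
from h import *
import pickle
c=snap('wrist','w16.png',None,1.5);pickle.dump(c,open('w16.pkl','wb'))
go(610.5,93,270)
"
```

```text
t 19.4 at [426.8  -2.2 217. ] row [131.6 159.9 -52.4] [ 0.003 -0.001  0.   ] dist 214.0
```

View pics/w16.png

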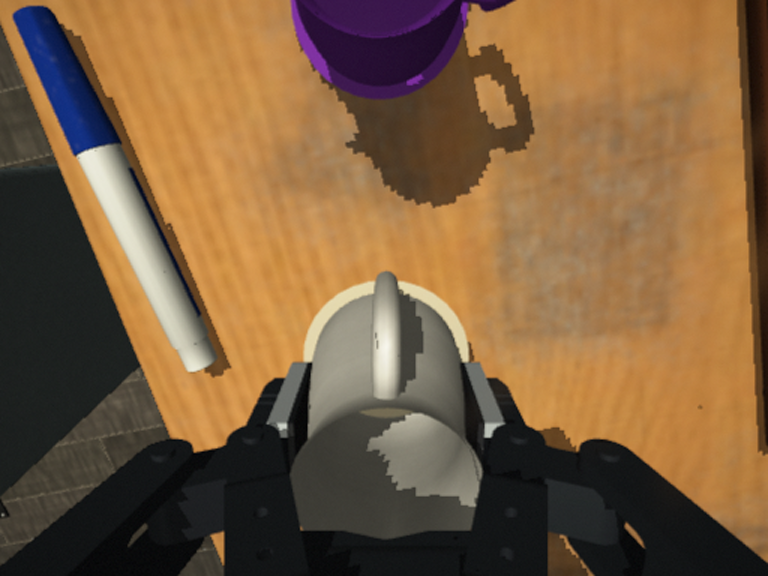

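```bash
python3 -c "
from h import *
import pickle
c=pickle.load(open('w16.pkl','rb'))
s=observe();M=rot(s['tcp_rot']);p=s['eef_pos']
for dx in(-.004,-.002,0,.002,.004):
  q=p.copy()+M@np.array([dx,0,.1921-.002]);
  k=np.array([w2pix(c,q+.0299*np.array([np.cos(t),np.sin(t),0])) for t in np.linspace(0,6.28,200)])*1.5
  print(dx,k.min(0).round(),k.max(0).round())
"
```

```text
-0.004 [301. 294.] [463. 440.]
-0.002 [301. 288.] [464. 435.]
0 [301. 283.] [464. 431.]
0.002 [300. 277.] [464. 426.]
0.004 [300. 272.] [464. 422.]
```

Request:
{"op": "jog_arm", "data": {"targets": [[8,10,-25,0,0,0,35],[25,31,-45,0,0,0,35],[46,56,-53,0,0,0,35],[67,81,-53,0,0,0,35],[88,107,-53,0,0,0,35],[108,132,-53,0,0,0,35],[124,151,-53,0,0,0,35],[131,160,-53,0,0,0,35]]}}

```text
time_s: 20.2
eef_pos: [0.6117, 0.0937, 0.2679]
tcp_rot: [-0.0, 0.777, 0.629, 0.0]
wrist_force: [-1.0, 0.6, -1.8]
opening: 0.0456
```

```bash
python3 -c "
from h import *
import pickle
for i in range(3):read_camera('side')
c=snap('wrist','w17.png',None,1.5);pickle.dump(c,open('w17.pkl','wb'))
go(611,92.7,209)
"
```

```text
t 20.4 at [609.3  91.2 268.2] row [ 1.9  1.4 59.2] [-0.001  0.001  0.   ] dist 59.0
```

View pics/w17.png

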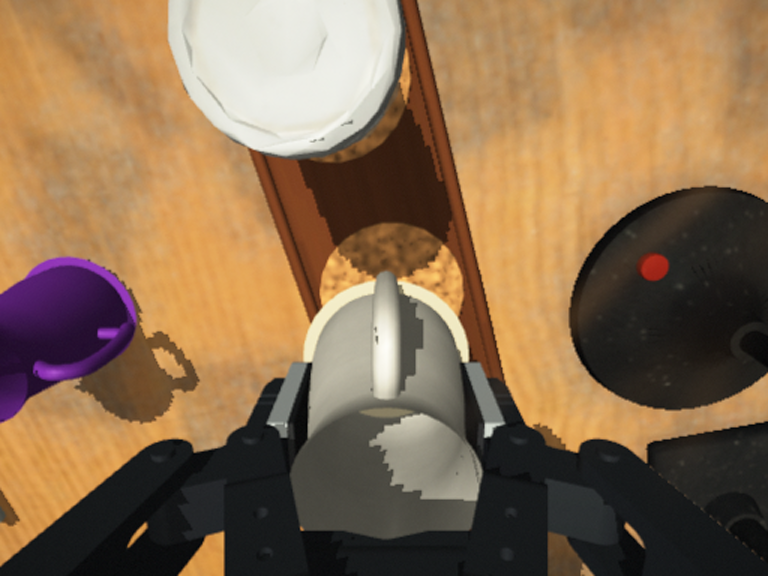

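```bash
python3 -c "
from h import *
import pickle
c=pickle.load(open('w17.pkl','rb'))
for ctr in((.6135,.096),(.6135,.093),(.6115,.096)):
  k=np.array([w2pix(c,np.array([*ctr,.017])+.035*np.array([np.cos(t),np.sin(t),0])) for t in np.linspace(0,6.28,200)])*1.5
  print(ctr,k.min(0).round(),k.max(0).round())
"
```

```text
(0.6135, 0.096) [317. 223.] [462. 361.]
(0.6135, 0.093) [319. 230.] [463. 366.]
(0.6115, 0.096) [313. 224.] [458. 362.]
```

Request:
{"op": "jog_arm", "data": {"targets": [[2,1.5,20,0,0,0,35],[2,1.5,40,0,0,0,35],[2,1.5,53,0,0,0,35],[2,1.5,57,0,0,0,35],[2,1.5,59,0,0,0,35],[2,1.5,60,0,0,0,35],[2,1.5,60,0,0,0,35]]}}

```text
time_s: 21.1
eef_pos: [0.6124, 0.0933, 0.2094]
tcp_rot: [0.0, 0.778, 0.628, 0.0]
wrist_force: [0.0, -0.7, -2.9]
opening: 0.046
```

Request:
{"op": "jog_arm", "data": {"targets": [[0,-1,1,0,0,0,35],[0,-1,1.5,0,0,0,35],[0,-1,1.5,0,0,0,35]]}}

```text
time_s: 21.4
eef_pos: [0.612, 0.0933, 0.2092]
tcp_rot: [0.001, 0.778, 0.628, 0.001]
wrist_force: [-1.9, -1.0, 14.1]
opening: 0.0457
```

Request:
{"op": "jog_arm", "data": {"targets": [[0,0,-0.5,0,0,0,47],[0,0,-0.5,0,0,0,50],[0,0,-0.5,0,0,0,52],[0,0,-0.5,0,0,0,54],[0,0,-0.5,0,0,0,58],[0,0,-0.5,0,0,0,66],[0,0,-0.5,0,0,0,72]]}}

```text
time_s: 22.1
eef_pos: [0.6112, 0.0937, 0.2075]
tcp_rot: [-0.0, 0.778, 0.628, -0.0]
wrist_force: [0.3, 0.4, -0.1]
opening: 0.0719
```

```bash
python3 -c "
from h import *
import pickle
c=snap('wrist','w18.png',None,1.5)
go(611,92.7,345)
"
```

```text
t 22.15 at [611.2  93.7 207.5] row [  -1.1   -0.  -137.5] [-0.  0.  0.] dist 137.0
```

View pics/w18.png

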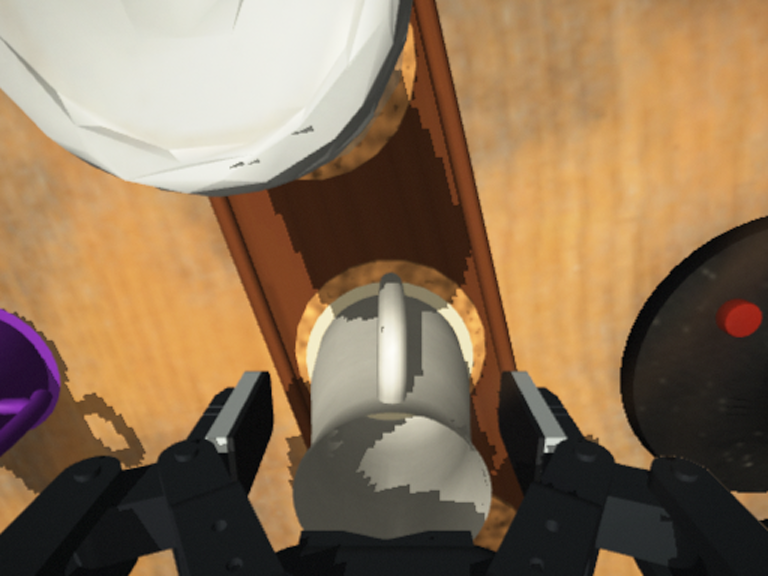

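Request:
{"op": "jog_arm", "data": {"targets": [[0,0,-40,0,0,0,85],[0,0,-85,0,0,0,85],[0,0,-130,0,0,0,85],[0,0,-138,0,0,0,85]]}}

```text
time_s: 22.55
eef_pos: [0.6125, 0.0932, 0.351]
tcp_rot: [0.002, 0.778, 0.628, 0.003]
wrist_force: [1.2, -0.3, -0.9]
opening: 0.0852
```

```bash
python3 -c "
from h import *
import pickle
c=pickle.load(open('w13.pkl','rb'))
print((pix2w(c,167/1.5-.2,233/1.5-.2,.058)*1000).round(1))
go(429.5,-126,330)
"
```

```text
[ 428.7 -123.7   58. ]
t 22.55 at [612.5  93.2 351. ] row [-252.9 -132.8   19.3] [ 0.007 -0.003  0.   ] dist 286.0
```

Request:
{"op": "jog_arm", "data": {"targets": [[-253,-133,19,0,0,0,85],[-253,-133,19,0,0,0,85],[-253,-133,19,0,0,0,85],[-253,-133,19,0,0,0,85],[-253,-133,19,0,0,0,85],[-253,-133,19,0,0,0,85],[-253,-133,19,0,0,0,85],[-253,-133,19,0,0,0,85]]}}

```text
time_s: 23.35
eef_pos: [0.4277, -0.1261, 0.3266]
tcp_rot: [-0.0, 0.779, 0.628, 0.0]
wrist_force: [0.6, -0.1, 0.8]
opening: 0.0849
```

```bash
python3 -c "
from h import *
import pickle
snap('top','t18.png',(95,295,140,260),4)
read_camera('side')
c=snap('wrist','w19.png',None,1.5);pickle.dump(c,open('w19.pkl','wb'))
go(429.5,-126,194)
s=observe();M=rot(s['tcp_rot'])
print([ (w2pix(c,s['eef_pos']+M@np.array([0,y,.155]))*1.5).round(0) for y in(-.0425,0,.0425)])
print(w2pix(c,[.4295,-.126,.058])*1.5)
"
```

```text
t 23.5 at [ 428.8 -124.7  326.5] row [ -1.1   0.9 132.5] [ 0. -0.  0.] dist 133.0
[array([239., 415.]), array([382., 414.]), array([526., 414.])]
[385.27069311 295.88723925]
```

View pics/w19.png

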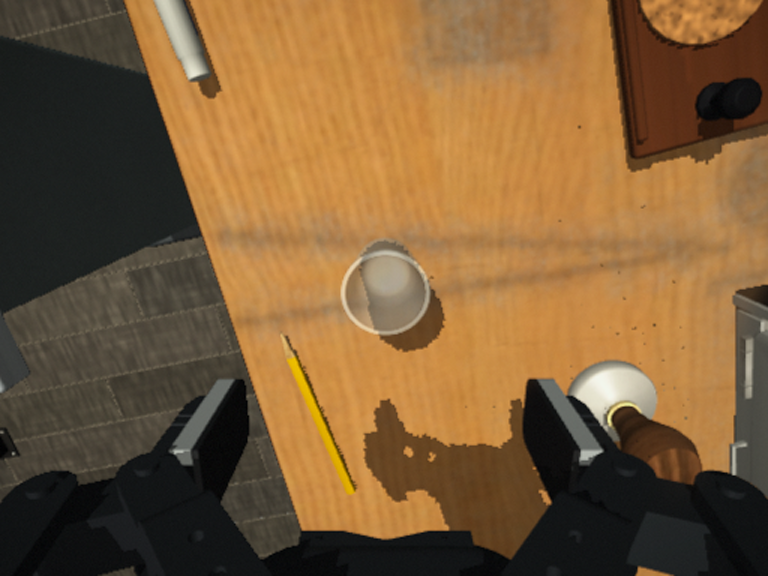

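View pics/t18.png

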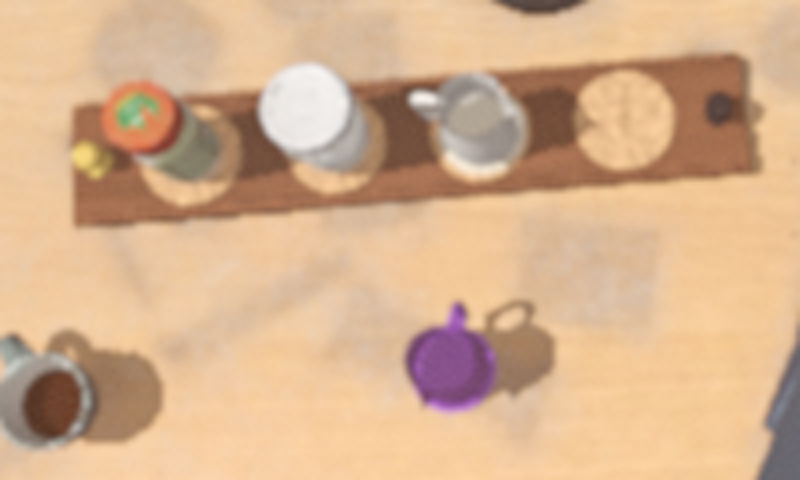

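Request:
{"op": "jog_arm", "data": {"targets": [[0,0.5,40,0,0,0,85],[0,0.5,85,0,0,0,85],[0,0.5,120,0,0,0,80],[0,0.5,132,0,0,0,70],[0,0.5,133,0,0,0,60],[0,0.5,133,0,0,0,50],[0,0.5,133,0,0,0,38],[0,0.5,133,0,0,0,34]]}}

```text
time_s: 24.3
eef_pos: [0.4289, -0.1255, 0.1945]
tcp_rot: [0.001, 0.778, 0.629, 0.001]
wrist_force: [0.2, -0.1, -0.7]
opening: 0.0442
```

Request:
{"op": "jog_arm", "data": {"targets": [[0,0,0,0,0,0,34],[0,0,0,0,0,0,34],[0,0,0,0,0,0,34]]}}

```text
time_s: 24.6
eef_pos: [0.4288, -0.1257, 0.1943]
tcp_rot: [0.001, 0.778, 0.628, 0.001]
wrist_force: [-0.7, 0.1, 7.3]
opening: 0.0443
```

Request:
{"op": "jog_arm", "data": {"targets": [[0,0,-10,0,0,0,34],[0,0,-30,0,0,0,34],[0,0,-30,0,0,0,34]]}}

```text
time_s: 24.9
eef_pos: [0.4288, -0.1259, 0.2256]
tcp_rot: [0.001, 0.778, 0.628, 0.001]
wrist_force: [0.4, -0.4, -0.2]
opening: 0.0437
```

```bash
python3 -c "
from h import *
import pickle
c=snap('wrist','w20.png',None,1.5);pickle.dump(c,open('w20.pkl','wb'))
go(619.5,-3.5,260)
"
```

```text
t 24.95 at [ 428.8 -125.7  224.8] row [159.6 160.8 -34.9] [ 0.002  0.    -0.   ] dist 229.0
```

View pics/w20.png

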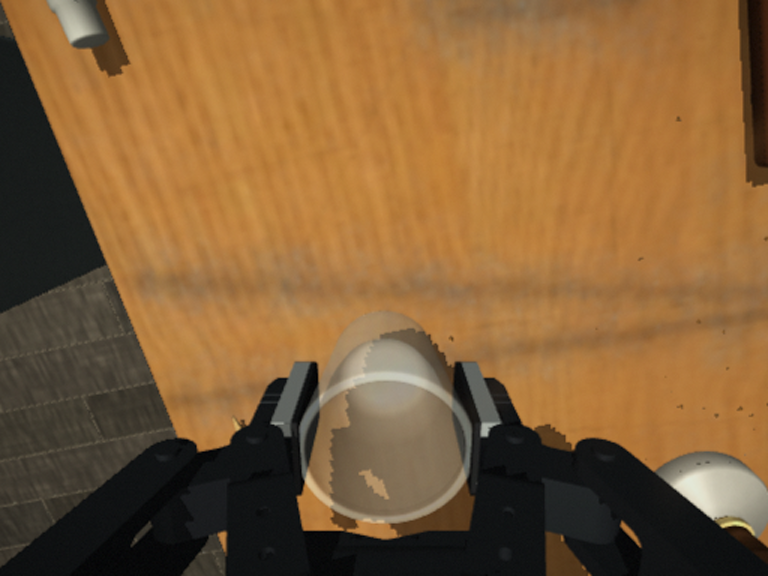

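Request:
{"op": "jog_arm", "data": {"targets": [[10,10,-20,0,0,0,34],[30,30,-35,0,0,0,34],[54,54,-35,0,0,0,34],[78,79,-35,0,0,0,34],[102,103,-35,0,0,0,34],[126,127,-35,0,0,0,34],[148,149,-35,0,0,0,34],[159,161,-35,0,0,0,34]]}}

```text
time_s: 25.75
eef_pos: [0.621, -0.0016, 0.2577]
tcp_rot: [-0.0, 0.777, 0.629, 0.0]
wrist_force: [-0.4, 0.1, -0.7]
opening: 0.0441
```

```bash
python3 -c "
from h import *
import pickle
for i in range(3):read_camera('side')
c=snap('wrist','w21.png',None,1.5);pickle.dump(c,open('w21.pkl','wb'))
go(619.7,-4.5,211.5)
for ctr in((.6197,-.0038),):
  k=np.array([w2pix(c,np.array([*ctr,.017])+.035*np.array([np.cos(t),np.sin(t),0])) for t in np.linspace(0,6.28,200)])*1.5
  print(ctr,k.min(0).round(),k.max(0).round())
"
```

```text
t 25.95 at [618.7  -4.4 257.9] row [ 0.2  1.1 46.4] [-0.001  0.001  0.   ] dist 46.0
(0.6197, -0.0038) [310. 239.] [460. 380.]
```

View pics/w21.png

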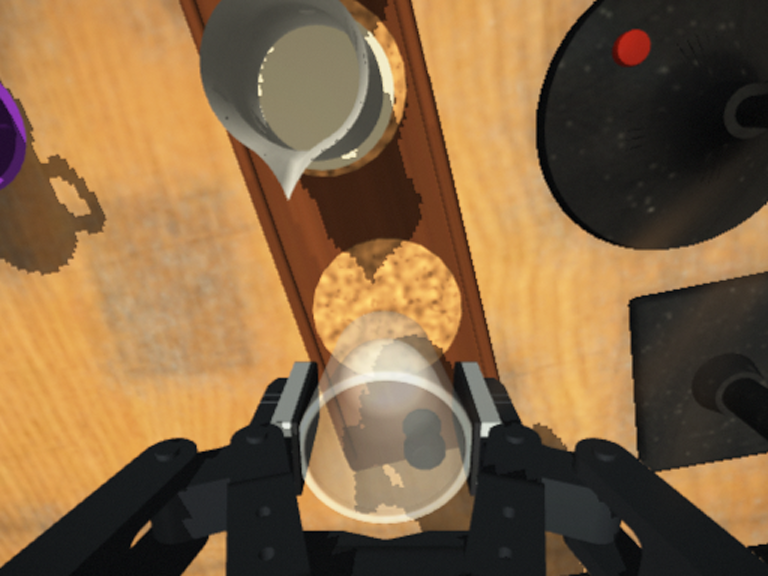

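Disc d spans x 313–462, top 238, matching the prediction within about 1 mm. Lowering.

Request:
{"op": "jog_arm", "data": {"targets": [[0,1,15,0,0,0,34],[0,1,30,0,0,0,34],[0,1,41,0,0,0,34],[0,1,45,0,0,0,34],[0,1,46.5,0,0,0,34],[0,1,47,0,0,0,34],[0,1,47,0,0,0,34]]}}

```text
time_s: 26.65
eef_pos: [0.6203, -0.0045, 0.2116]
tcp_rot: [0.0, 0.778, 0.628, 0.0]
wrist_force: [0.6, -0.3, -0.8]
opening: 0.0442
```

Request:
{"op": "jog_arm", "data": {"targets": [[0,0,1,0,0,0,34],[0,0,2,0,0,0,34],[0,0,2,0,0,0,34]]}}

```text
time_s: 26.95
eef_pos: [0.6204, -0.0046, 0.2113]
tcp_rot: [0.0, 0.778, 0.628, 0.001]
wrist_force: [-5.2, 1.1, 17.5]
opening: 0.0441
```

Request:
{"op": "jog_arm", "data": {"targets": [[0,0,-1,0,0,0,45],[0,0,-1,0,0,0,48],[0,0,-1,0,0,0,50],[0,0,-1,0,0,0,52],[0,0,-1,0,0,0,56],[0,0,-1,0,0,0,64],[0,0,-1,0,0,0,72]]}}

```text
time_s: 27.65
eef_pos: [0.6203, -0.0043, 0.2105]
tcp_rot: [-0.0, 0.778, 0.628, -0.0]
wrist_force: [0.0, 0.4, -0.2]
opening: 0.0725
```

Request:
{"op": "jog_arm", "data": {"targets": [[0,0,-30,0,0,0,80],[0,0,-75,0,0,0,85],[0,0,-125,0,0,0,85],[0,0,-160,0,0,0,85]]}}

```text
time_s: 28.05
eef_pos: [0.6204, -0.0048, 0.3738]
tcp_rot: [0.001, 0.778, 0.628, 0.001]
wrist_force: [0.3, 0.6, -0.9]
opening: 0.0851
```

```bash
python3 -c "
from h import *
go(430,-150,370)
"
```

```text
t 28.05 at [620.4  -4.8 373.8] row [-182.1 -155.5    3.4] [ 0.002 -0.     0.   ] dist 239.0
```

Request:
{"op": "jog_arm", "data": {"targets": [[-182,-155,3,0,0,0,85],[-182,-155,3,0,0,0,85],[-182,-155,3,0,0,0,85],[-182,-155,3,0,0,0,85],[-182,-155,3,0,0,0,85],[-182,-155,3,0,0,0,85],[-182,-155,3,0,0,0,85]]}}

```text
time_s: 28.75
eef_pos: [0.4302, -0.1501, 0.368]
tcp_rot: [0.0, 0.779, 0.628, 0.001]
wrist_force: [1.3, 0.6, 0.0]
opening: 0.0849
```

```bash
python3 -c "
from h import *
snap('top','t22.png',(105,295,145,205),4)
snap('side','s22.png',(240,330,130,230),6)
"
```

```text
(no output)
```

View pics/t22.png

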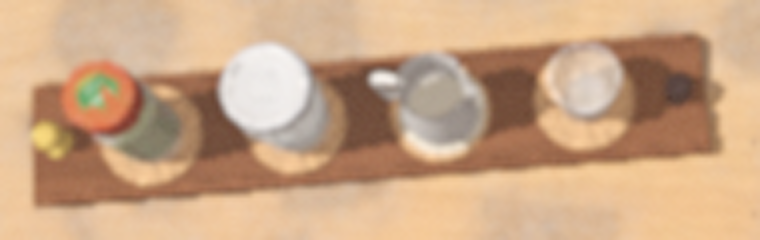

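View pics/s22.png

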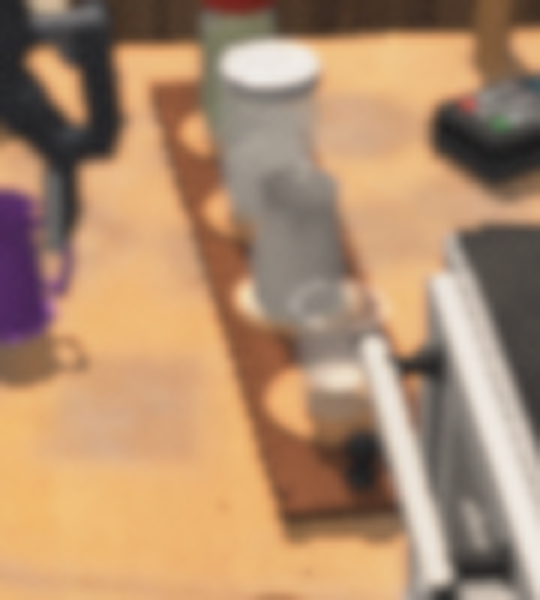

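```bash
python3 -c "
from h import *
c=read_camera('top')
f=lambda n,x,y,z:print(n,(pix2w(c,(x+.5)/4-.5+105,(y+.5)/4-.5+145,z)*1000).round(1))
f('shot',586,80,.075);f('green',100,97,.126);f('sugar',266,86,.112)
def ov(c,b,k,fn):
  a=cv2.resize(c['image'][b[2]:b[3],b[0]:b[1],::-1],None,fx=k,fy=k,interpolation=cv2.INTER_CUBIC).copy()
  for (x,y),r,h,rb in zip([(.5998,.2958),(.607,.1963),(.6136,.096),(.6197,-.0038)],[.0225,.029,.03,.0235],[.126,.112,.02,.075],[.0225,.029,.03,.0195]):
    for z,rr,col in((.017,.035,(0,255,0)),(.017,rb,(255,0,0)),(h,r,(0,0,255))):
      p=np.array([w2pix(c,[x+rr*np.cos(t),y+rr*np.sin(t),z]) for t in np.linspace(0,6.28,60)])
      cv2.polylines(a,[(((p-[b[0],b[2]])+.5)*k).astype(int)],True,col,1)
  cv2.imwrite(fn,a)
ov(c,(105,295,145,205),4,'pics/t23.png')
ov(read_camera('side'),(240,330,130,230),6,'pics/s23.png')
"
```

```text
shot [617.5  -6.7  75. ]
green [598.4 292.2 126. ]
sugar [607.3 193.3 112. ]
```

View pics/t23.png

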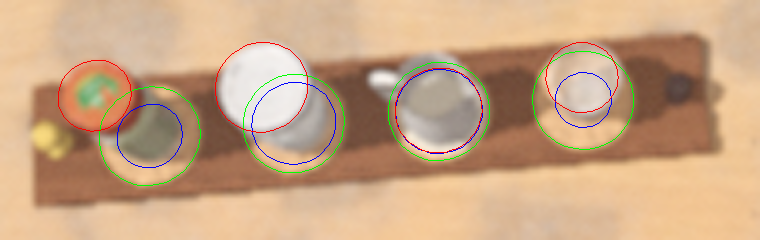

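View pics/s23.png

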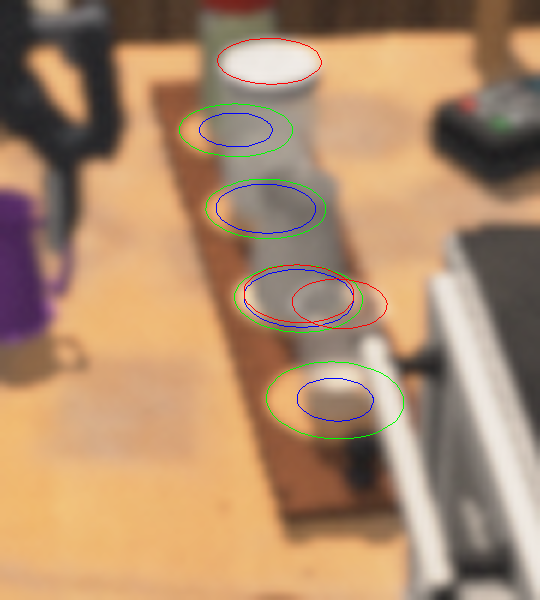

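```bash
python3 -c "
from h import *
s=observe();print(s['time_s'],s['qvel'].round(3));print(sign_off())"
```

```text
28.95 [-0.002  0.002  0.004  0.003  0.001  0.     0.002]
the job is handed in; nothing more can be done
None
```

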